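# Pack the oxygen probes into their case and snap the lid on

### The job

The measuring is done: pull every oxygen probe up out of its sleeve in the stand and lay each one down flat in a slot of its own in the open yellow case, whichever slot and whichever way round. When all of them lie in the slots, put the lid on and press it down until it has snapped home under both catches. Leave the timer and the two capped bottles where they are.

Things in the scene. Friction and masses are not known exactly. Their poses are not given: they have to be found in the camera images.
- stand: probe stand, fixed: white base 335 (x) x 80 (y) x 14 mm with four upright grey sleeves in a row at x = -120, -40, 40, 120 mm of its frame, y = 0: 45 mm outside, 36 mm bore, rim at z = 90 mm. Origin: centre of the underside. A probe stands in a sleeve tip down, its shoulder on the rim, the lower 75 mm inside with 2 mm play, and lifts straight out
- probe_a: black oxygen probe, small blue marks, 0.17 to 0.25 kg, 197 mm long along its z axis; centre line x = 1, y = 5 mm of its frame. Slim 13 mm tip at z = 1 to 63 mm, neck 32 mm thick at 63 to 75, round body 41 mm thick at 75 to 197 (blunt end), with a eight-sided collar against rolling at 79 to 87, 41 mm over its flats, 44 over its corners. Three or four of the four are present, in any sleeves
- probe_a_body (a point): centre of the round body of probe_a, on its centre line at z = 136 mm, 61 mm from the blunt end; axes as the probe's
- probe_b: black oxygen probe, small red marks, 0.17 to 0.25 kg, 197 mm long along its z axis; centre line x = 1, y = 5 mm of its frame. Slim 13 mm tip at z = 1 to 63 mm, neck 32 mm thick at 63 to 75, round body 41 mm thick at 75 to 197 (blunt end), with a eight-sided collar against rolling at 79 to 87, 41 mm over its flats, 44 over its corners. Three or four of the four are present, in any sleeves
- probe_b_body (a point): centre of the round body of probe_b, on its centre line at z = 136 mm, 61 mm from the blunt end; axes as the probe's
- probe_c: black oxygen probe, small yellow marks, 0.17 to 0.25 kg, 197 mm long along its z axis; centre line x = 1, y = 5 mm of its frame. Slim 13 mm tip at z = 1 to 63 mm, neck 32 mm thick at 63 to 75, round body 41 mm thick at 75 to 197 (blunt end), with a eight-sided collar against rolling at 79 to 87, 41 mm over its flats, 44 over its corners. Three or four of the four are present, in any sleeves
- probe_c_body (a point): centre of the round body of probe_c, on its centre line at z = 136 mm, 61 mm from the blunt end; axes as the probe's
- probe_d: black oxygen probe, small red marks, 0.17 to 0.25 kg, 197 mm long along its z axis; centre line x = 1, y = 5 mm of its frame. Slim 13 mm tip at z = 1 to 63 mm, neck 32 mm thick at 63 to 75, round body 41 mm thick at 75 to 197 (blunt end), with a eight-sided collar against rolling at 79 to 87, 41 mm over its flats, 44 over its corners. Three or four of the four are present, in any sleeves
- probe_d_body (a point): centre of the round body of probe_d, on its centre line at z = 136 mm, 61 mm from the blunt end; axes as the probe's
- case: base of the carrying case, fixed: yellow tray 296 (x) x 220 (y) x 35 mm, walls and floor 4 mm (inside 288 x 212 mm). Origin: centre of the underside. Four slots along y at x = -99, -33, 33, 99 mm, marked by dark foam saddles 18 mm over the underside, 44 mm apart, only at y = -105 to -65 and 65 to 105 mm. Between them the slots are clear for fingers
- slot_0 (a point): middle of the front slot (x = -99 mm of the case), on the centre line of a probe that lies home on the floor, 24 mm over the underside; the slot runs along y, 212 mm long. A probe may lie either way round in any slot; it then stands 10 mm above the walls, 25 mm from a neighbouring probe's body, 24 mm from the outer wall
- slot_1 (a point): the same for the second slot (x = -33 mm)
- slot_2 (a point): the same for the third slot (x = +33 mm)
- slot_3 (a point): the same for the rear slot (x = +99 mm)
- lid: case lid, loose, 0.34 kg, right way up on the bench: yellow, 296 (x) x 220 (y) mm, tabs at y = 0 to x = -155 and +155 mm. Origin: centre of the underside of its lip, which goes 15 mm down inside the base's walls (1.5 mm play, 2 mm more at its tapered foot); rim at z = 15, flat top at z = 36 mm. It goes on with its axes along the case's, or half turned; home, its origin is 20 mm above the case's
- lid_handle (a point): middle of the lid's black bar handle, on the lid's centre 61 mm above its origin: bar 20 mm wide (x), 108 mm long (y), 14 mm thick, top 68 mm above the lid's origin, on two 14 mm posts at y = -47 and +47 mm; 18 mm free under the bar
- lid_front (a point): point of the lid at x = -148 mm, y = 0, at the height of its origin; this edge goes under a catch. Laid on, the lid first stops on the catches about 10 to 13 mm high; 5 to 8 N down at each edge (10 to 15 N on the handle) snaps it past them
- lid_back (a point): the same at x = +148 mm
- catch_front (a joint): black sprung catch, 46 mm wide, at the middle of the case's front wall (x = -156 mm of the case, y = 0, top at 53 mm): its angle in rad, 0 at rest; the lid pushes it outward (about 0.13) in passing and it springs back over the lid's tab by itself. Needs no handling
- catch_back (a joint): the same at the back wall (x = +156 mm of the case)
- timer: small white timer, 54 x 66 x 22 mm, lying loose on the bench; not part of the job
- cal_red: white bottle with a red cap, 45 mm across, 83 mm high, loose; not part of the job
- cal_green: white bottle with a green cap, 45 mm across, 83 mm high, loose; not part of the job

How it is judged:
By the outcome, as a careful person would: the job done as asked, in the order asked, and still so for the second after the job is handed in, with the robot touching nothing.
Of probe_a, probe_b, probe_c, probe_d only 3 to 4 are there at a start; the rules pass over those that are not, and their reading is None.
At some moment in a run one of lid may be knocked a few centimetres aside while the robot is not near it.
Once in a run the grip may slacken for a moment while it holds something.
It also fails if it takes over 210 s, if anything falls off the work surface, if the arm or the gripper's body presses on something with over 40 N, if the wrist force passes 120 N, or if a joint passes its speed limit or range.

### The arm

A 6-joint arm with a two-finger parallel gripper is mounted at the origin on a cart in front of the work surface, level with it; the furniture and walls round the work are solid. World frame = base frame: x ahead of the robot, y to its left, z up, the work surface at z = 0. Lengths are in m, angles in rad, forces in N, time in s.
With the tool pointing down it reaches from about 0.3 to 0.75 m from the base axis. Payload 8.5 kg.
Tool frame: the origin (TCP) lies midway between the tips of the shut fingers; the grasp point (between the pads) lies 19 mm behind it; z points along the fingers, y is the line along which they close (so a half turn about z gives the same grasp; the last joint's range is limited). The gripper opens to 85 mm and grips with 20 to 120 N. Pads are 22 mm wide; open, the fingers measure 114 mm over their backs; the gripper's body (76 mm by 85 mm) begins 54 mm behind the grasp point. The pads swing forward as they close: fully open they stand 13 mm farther back than shut.
Start: joints at [1.109, 0.381, 1.297, -0, 1.464, -0.215], TCP at [0.134, 0.533, 0.231] pointing down, gripper open.
Joint ranges: [-3.11, 3.11], [-0.89, 2.33], [0.22, 2.48], [-1.42, 4.56], [0.17, 2.85], [-2.88, 2.88]. Speed limits (rad/s): [2.39, 2.39, 3.14, 3.14, 3.14, 3.14].

### API

Orientations are given as a rotation vector (axis times angle).
In Python, from bench import observe, capture, camera_params, hand_in gives the robot as it stands.
- The arm moves only by the tool jog_arm, never from a script. Its argument "motion" is a list of rows, each a list of 3 entries, a list of its own where there are three numbers: the shift along the tool's x, y, z in cm, then the turn, a rotation vector about the tool's x, y, z in rad, then the closure, from 0 (fully open) to 1 (shut). A call has 1 to 10 rows; each row is the pose to reach, as a shift and turn from the pose commanded when the call began, along the tool's axes at that moment; what a row does not reach only later rows make up. A row lasts 1/12 s, in which the tool goes at most 41.7 mm and 7.16 degrees, less where a joint would pass 70% of its speed; a pose out of reach is approached as far as the arm can. A call with a gripper value outside its range is refused whole. The fingers move at their own pace and stop on an object; the grip force is fixed at half the most. Time passes only in rows, so rows that repeat a pose let the fingers close. It gives the time, the measured TCP pose, the force, the opening and the grip force at its end, in the units of the state.
- observe(): the state, without advancing time (a new reading comes with each control period).
- capture(name): name is "scene" or "top" or "wrist"; returns (picture, depth): 420x560x3 uint8, red, green, blue; 420x560 float32, m along the optical axis (not along the pixel's ray), 0 where there is no reading.
- camera_params(name): a dict with "camera_matrix" (3x3 intrinsics, pixels), "k1" (the pictures are not rectified: a ray, as slopes to the right and down, at radius r is drawn at 1 + k1 r^2 times it, then the intrinsics apply), "T" (4x4, takes a point from camera to world coordinates); the wrist camera has in their place "mount" (4x4, takes a point from camera to tool coordinates, whose origin is the TCP and whose axes are the flange's). Camera axes: x right, y down, z forward; pixel columns grow to the right and rows downward; lengths in m; the calibration is good to about 2 mm. A picture is of the moment at which its call begins: read the wrist's pose just before it. camera_params takes no time and is no camera call.
- hand_in(): hands the job in; it is judged then, once.
The state is a dict: "time": time; "joint_positions": joint angles; "qd": joint speeds; "effort": joint torques, N m; "tcp_pos": TCP position; "tool_rot": TCP orientation; "force": force on the tool from outside, world axes, zero at the start; "moment": the same for the moment, N m; "finger_gap": finger opening in m; "finger_force": force on a finger pad.
Only numpy, scipy, OpenCV 4.12 (cv2) and the standard library are available. Lean on these libraries where they do the work, as an engineer would, in place of code of your own. Each camera call takes 0.05 s, during which the arm holds its last target. There are 200 camera calls.

## Working session

There is one attempt and no reset: what is moved stays moved. The work goes in short steps, Python scripts to look and compute and a tool call to move; the robot and the scene stay as the last step left them, time stands still between calls to the robot, and variables do not carry over. Pictures are saved under pics/ and viewed, at most 14 in all, crops included, and the job is handed in when it is done.

Besides the shell and the picture viewer there is one more tool, called as name(argument=value, ...) on one line, values as JSON. jog_arm: Moves the arm, as the interface text tells. Its arguments: {"type":"object","properties":{"motion":{"type":"array","items":{"type":"array"}}},"required":["motion"]}

```bash
mkdir -p pics; ls; cat > h.py <<'E'
import numpy as np, cv2
from scipy.spatial.transform import Rotation as R
from bench import observe, capture, camera_params, hand_in
def cam(name):
    p=camera_params(name)
    K=np.array(p["camera_matrix"]);k1=p["k1"]
    if name=="wrist":
        o=observe();T=np.eye(4);T[:3,:3]=R.from_rotvec(o["tool_rot"]).as_matrix();T[:3,3]=o["tcp_pos"]
        T=T@np.array(p["mount"])
    else: T=np.array(p["T"])
    return K,k1,T
def slopes(c,uv):
    K,k1,T=c;d=(np.atleast_2d(uv)-K[:2,2])/[K[0,0],K[1,1]]
    s=d.copy()
    for _ in range(20): s=d/(1+k1*(s**2).sum(1,keepdims=True))
    return s
def plane(c,uv,z):
    s=slopes(c,uv);T=c[2];r=np.c_[s,np.ones(len(s))]@T[:3,:3].T
    return T[:3,3]+r*((z-T[2,3])/r[:,2])[:,None]
def pts(c,uv,d):
    s=slopes(c,uv);T=c[2];return (np.c_[s,np.ones(len(s))]*np.asarray(d)[:,None])@T[:3,:3].T+T[:3,3]
def cloud(c,depth):
    v,u=np.mgrid[0:depth.shape[0],0:depth.shape[1]]
    P=pts(c,np.c_[u.ravel(),v.ravel()].astype(float),depth.ravel());P[depth.ravel()==0]=np.nan
    return P.reshape(depth.shape+(3,))
def grab(name,tag):
    c=cam(name);im,d=capture(name);np.savez("pics/"+tag,im=im,d=d,K=c[0],k1=c[1],T=c[2])
    cv2.imwrite("pics/"+tag+".png",im[:,:,::-1]);return c,im,d
def load(tag):
    z=np.load("pics/"+tag+".npz");return (z["K"],float(z["k1"]),z["T"]),z["im"],z["d"]
def totool(dw):
    return R.from_rotvec(observe()["tool_rot"]).as_matrix().T@np.asarray(dw)*100
E
python3 - <<'E'
from h import *
o=observe();print(o)
for n in("top","scene","wrist"):
    c,im,d=grab(n,n+"0");print(n,c[2].round(3).tolist(),c[0][0,0],c[1],(d>0).mean())
a=[load(n+"0")[1] for n in("top","scene")]
E
```

```text
pics
{'time': 0.0, 'joint_positions': array([ 1.10869986e+00,  3.81213717e-01,  1.29828270e+00,  4.91716321e-06,
        1.46360340e+00, -2.15268975e-01]), 'qd': array([-0.00134949,  0.00011485,  0.00186226, -0.00055839,  0.00052929,
        0.00118316]), 'effort': array([-2.64523587e-04, -4.48472786e+01, -2.31271577e+01, -2.64775808e-04,
        4.89754122e-03,  4.85518092e-05]), 'tcp_pos': array([0.13422801, 0.53305906, 0.23069487]), 'tool_rot': array([-3.86670765e-01, -3.11719588e+00,  2.23005217e-03]), 'force': array([-1.10184895, -0.00695298, -0.64576705]), 'moment': array([-0.02103259, -0.02579683, -0.03526182]), 'finger_force': 0.0, 'finger_gap': 0.08565167672690674}
top [[0.01, -0.996, 0.086, 0.469], [-1.0, -0.01, 0.003, -0.019], [-0.002, -0.086, -0.996, 1.328], [0.0, 0.0, 0.0, 1.0]] 423.75472468985737 -0.10237739739280406 0.9960501700680272
scene [[0.637, -0.432, 0.638, -0.066], [-0.771, -0.346, 0.535, -0.531], [-0.01, -0.833, -0.554, 0.676], [0.0, 0.0, 0.0, 1.0]] 406.3272978067335 -0.045558928255254746 0.9956547619047619
wrist [[0.245, 0.93, 0.275, 0.064], [0.97, -0.234, -0.071, 0.551], [-0.001, 0.284, -0.959, 0.374], [0.0, 0.0, 0.0, 1.0]] 310.3180800994144 -0.056892852915312056 0.9961904761904762
```

View pics/top0.png

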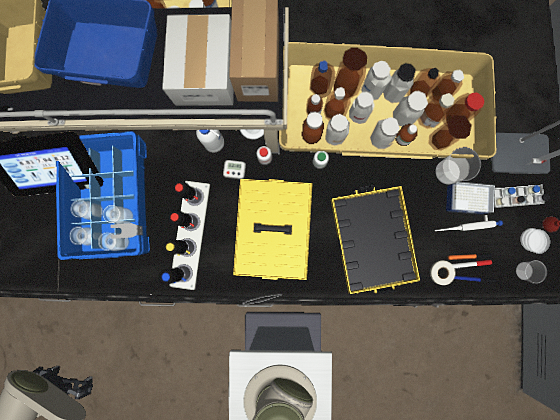

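View pics/scene0.png

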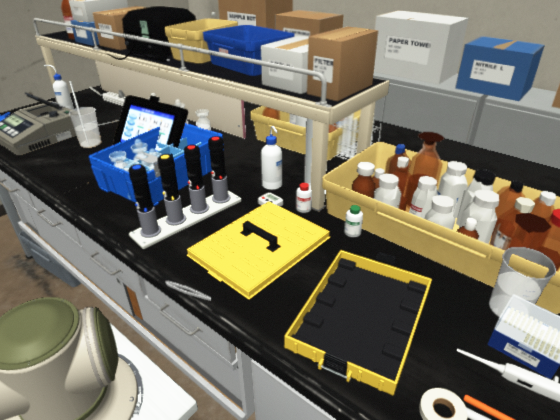

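The top view (left is +y) shows all four probes: in the stand at column ~185, rows 187–275. The lid is at ~(272,230) with its handle along the columns, and the open case at ~(376,240), turned about 10°. The scene view shows the probes upright and the case empty.

```bash
cat >> h.py <<'E'
def yellow(im):
    h=cv2.cvtColor(im,cv2.COLOR_RGB2HSV);return (h[...,0]>22)&(h[...,0]<34)&(h[...,1]>150)&(h[...,2]>90)
def rect(P):
    (c,wh,a)=cv2.minAreaRect(P[:,:2].astype(np.float32)*1000);return np.round(c,1),np.round(wh,1),round(a,2)
E
python3 - <<'E'
from h import *
for n in("top","scene"):
    c,im,d=load(n+"0");P=cloud(c,d);y=yellow(im);X,Y,Z=P[...,0],P[...,1],P[...,2]
    print(n,"bench z",np.nanmedian(Z[(abs(Y+0.12)<.02)&(abs(X-.45)<.1)]))
    for nm,lo,hi,zl,zh in(("lid",-.13,.15,.026,.05),("case",-.5,-.13,.025,.045)):
        m=y&(Y>lo)&(Y<hi)&(X>.2)&(X<.7)&(Z>zl)&(Z<zh);m=cv2.morphologyEx(m.astype(np.uint8),cv2.MORPH_OPEN,np.ones((2,2)))>0
        print(nm,m.sum(),rect(P[m]),np.median(Z[m]))
    m=(Y>-.1)&(Y<.13)&(X>.3)&(X<.6)&(Z>.055)&(Z<.09);print("handle",m.sum(),rect(P[m]),np.median(Z[m]),np.percentile(Z[m],90))
    m=((Y>.15)&(Y<.42)&(X>.2)&(X<.7)&(Z>.2)&(Z<.23)).astype(np.uint8)
    k,l,st,ce=cv2.connectedComponentsWithStats(m)
    for i in range(1,k):
        if st[i,4]>15: q=P[l==i];print("probe",st[i,4],rect(q),q[:,:].mean(0).round(4),np.median(q[:,2]))
    m=(Y>.15)&(Y<.45)&(X>.2)&(X<.7)&(Z>.005)&(Z<.025)&(im.min(2)>140)
    print("stand",m.sum(),rect(P[m]),np.median(Z[m]))
E
```

```text
top bench z -0.0003409085122478839
lid 313 (array([529.7,  26.5]), array([221.8, 295.7]), 87.05) 0.03476615053544929
case 128 (array([ 498.5, -294.4]), array([303.9, 228.9]), 10.98) nan
handle 242 (array([532.5,  30.6]), array([105.5,  20. ]), 87.19) 0.06705164191871271 0.07055814483415002
probe 192 (array([631.6, 274.5]), array([38.2, 39.9]), 3.42) [0.631  0.2738 0.2116] 0.21199236552818834
probe 195 (array([551.2, 284.4]), array([39. , 40.3]), 77.56) [0.5511 0.2837 0.2112] 0.21188087630371388
probe 182 (array([471.8, 292.9]), array([37.2, 38.5]), 77.12) [0.4721 0.2917 0.2117] 0.21205080960666756
probe 187 (array([393.7, 302.5]), array([41.4, 36.9]), 89.03) [0.3929 0.3012 0.2114] 0.211597065809344
stand 1560 (array([536.7, 281. ]), array([144.5, 389.7]), 70.96) 0.014326353147559368
scene bench z -0.0005820254297650429
lid 6206 (array([545.1,  25.3]), array([216.9, 327.5]), 86.96) nan
case 1344 (array([ 515.6, -286.9]), array([350.5, 217.2]), 10.85) nan
handle 301 (array([529.9,  26.6]), array([108.4,  22.7]), 88.71) 0.06634691906834134 0.06852827389731164
probe 124 (array([627.5, 272.2]), array([39.3, 37.9]), 19.36) [0.6241 0.2682 0.2093] 0.21070212486242712
probe 132 (array([546.9, 281.2]), array([36. , 39.9]), 32.56) [0.5445 0.2775 0.2094] 0.21117682770994742
probe 153 (array([466.6, 290.4]), array([33.6, 39.5]), 18.93) [0.4653 0.287  0.2093] 0.21081384438815187
probe 157 (array([388. , 300.8]), array([36.5, 39.9]), 20.64) [0.3872 0.2962 0.21  ] 0.21160565970308987
stand 1369 (array([533.2, 276.3]), array([133.5, 393.4]), 71.52) 0.013738649041937667
```

```bash
cat >> h.py <<'E'
def Rt(phi,psi):
    p,s=np.radians([phi,psi]);h=np.array([-np.sin(s),np.cos(s),0]);y=np.array([np.cos(s),np.sin(s),0])
    z=np.sin(p)*h-np.array([0,0,np.cos(p)]);return np.c_[np.cross(y,z),y,z]
def goto(pos,phi,psi,p0=None,R0=None):
    o=observe();p0=o["tcp_pos"] if p0 is None else np.asarray(p0);R0=R.from_rotvec(o["tool_rot"]).as_matrix() if R0 is None else R0
    T=Rt(phi,psi);d=R0.T@(np.asarray(pos)-p0)*100;r=R.from_matrix(R0.T@T).as_rotvec()
    print("shift",d.round(2).tolist(),"turn",r.round(3).tolist(),"rows",round(max(np.linalg.norm(d)/4.17,np.degrees(np.linalg.norm(r))/7.16),1));return np.asarray(pos),T
E
python3 - <<'E'
from h import *
o=observe();R0=R.from_rotvec(o["tool_rot"]).as_matrix();p=o["tcp_pos"]+[0,0,.15]
goto(o["tcp_pos"]+[0,0,.15],0,-7)
a=goto([.45,.02,.38],0,-7,p,R0)
goto([.45,-.02,.36],70,-7,*a)
E
```

```text
shift [0.0, -0.02, -15.0] turn [-0.001, 0.001, 1.446] rows 11.6
shift [-43.15, -42.05, 0.12] turn [-0.001, 0.001, 1.446] rows 14.4
shift [-3.97, 0.49, 2.0] turn [0.0, 1.222, 0.0] rows 9.8
```

jog_arm(motion=[[[0,0,-5],[0,0,0],0.3],[[0,0,-10],[0,0,0],0.3],[[0,0,-15],[0,0,0],0.3],[[-4,-4,-15],[0,0,0.12],0.3],[[-8,-8,-15],[0,0,0.24],0.3],[[-12,-12,-15],[0,0,0.36],0.3],[[-15,-15,-15],[0,0,0.48],0.3],[[-18,-18,-15],[0,0,0.6],0.3],[[-21,-21,-15],[0,0,0.72],0.3],[[-21,-21,-15],[0,0,0.72],0.3]])

```text
time: 0.98
tcp_pos: [0.2822, 0.2844, 0.3812]
tool_rot: [1.469, 2.777, 0.0]
force: [1.5, 0.8, 0.0]
finger_gap: 0.0594
finger_force: 0.0
```

```bash
python3 - <<'E'
from h import *
o=observe();print(o["joint_positions"].round(3),o["tcp_pos"].round(3),o["finger_gap"])
goto([.45,.02,.38],0,-7)
E
```

```text
[ 0.492  0.034  1.328 -0.     1.779 -0.106] [0.282 0.284 0.381] 0.059371848076946176
shift [-31.3, -1.02, 0.12] turn [0.0, 0.0, 0.72] rows 7.5
```

jog_arm(motion=[[[-4,0,0],[0,0,0.1],0.3],[[-8,0,0],[0,0,0.2],0.3],[[-12,-0.5,0],[0,0,0.3],0.3],[[-16,-0.5,0],[0,0,0.4],0.3],[[-20,-1,0],[0,0,0.5],0.3],[[-24,-1,0],[0,0,0.6],0.3],[[-28,-1,0],[0,0,0.7],0.3],[[-31.3,-1,0],[0,0,0.72],0.3],[[-31.3,-1,0],[0,0,0.72],0.3]])

```text
time: 1.73
tcp_pos: [0.4539, 0.0187, 0.3797]
tool_rot: [-2.352, -2.081, 0.003]
force: [-0.2, 1.2, 0.1]
finger_gap: 0.0597
finger_force: 0.0
```

jog_arm(motion=[[[0,0,0],[0,0.12,0],0.3],[[-1,0,0],[0,0.24,0],0.3],[[-2,0,0],[0,0.36,0],0.3],[[-3,0,0],[0,0.48,0],0.3],[[-4,0,0],[0,0.6,0],0.3],[[-4,0,1],[0,0.72,0],0.3],[[-4,0,2],[0,0.84,0],0.3],[[-4,0,2],[0,0.96,0],0.3],[[-4,0,2],[0,1.08,0],0.3],[[-4,0,2],[0,1.2,0],0.3]])

```text
time: 2.57
tcp_pos: [0.4469, -0.0172, 0.3615]
tool_rot: [-1.574, -1.4, -1.084]
force: [0.6, 0.2, 0.8]
finger_gap: 0.06
finger_force: 0.0
```

```bash
cat >> h.py <<'E'
def st():
    o=observe();M=R.from_rotvec(o["tool_rot"]).as_matrix();z=M[:,2];y=M[:,1]
    print("t",round(o["time"],1),"q",o["joint_positions"].round(2),"p",o["tcp_pos"].round(4),"phi",np.degrees(np.arctan2(np.hypot(z[0],z[1])*np.sign(z[1]),-z[2])).round(1),"psi",np.degrees(np.arctan2(y[1],y[0])).round(1),"gap",round(o["finger_gap"],4),"ff",round(o["finger_force"],1),"F",o["force"].round(1))
E
python3 - <<'E'
from h import *
st()
c,im,d=grab("wrist","w1")
for x,y in((.630,.2735),(.549,.283),(.469,.2915),(.391,.3015)):
    a=np.array([x,y,.145]);h=Rt(70,-7)[:,2];print((a-h*.06).round(3));goto(a-h*.08,70,-7)
E
```

```text
t 2.6 q [-0.79  0.31  1.52  0.98  2.06 -0.54] p [ 0.4469 -0.0172  0.3615] phi 69.1 psi -6.7 gap 0.06 ff 0.0 F [0.6 0.2 0.8]
[0.623 0.218 0.166]
shift [-9.27, 14.84, 28.55] turn [-0.006, 0.006, -0.004] rows 8.0
[0.542 0.227 0.166]
shift [-9.32, 6.68, 28.56] turn [-0.006, 0.006, -0.004] rows 7.4
[0.462 0.236 0.166]
shift [-9.4, -1.36, 28.48] turn [-0.006, 0.006, -0.004] rows 7.2
[0.384 0.246 0.166]
shift [-9.42, -9.23, 28.56] turn [-0.006, 0.006, -0.004] rows 7.5
```

View pics/w1.png

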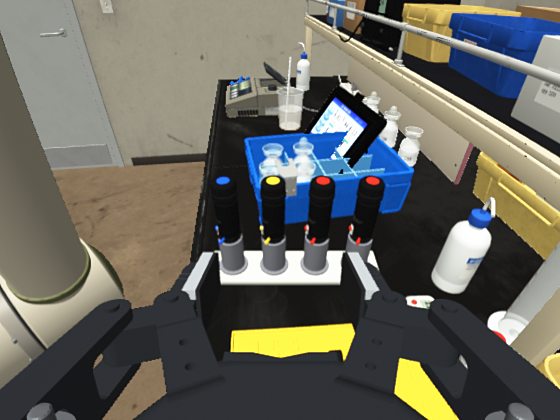

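The wrist view shows the four probes, blue, yellow, red and red, from left to right. The clear lane is between the fingers, around (280,240).

jog_arm(motion=[[[-1.5,-0.2,4],[0,0,0],0.3],[[-3,-0.4,8],[0,0,0],0.3],[[-4.5,-0.7,12],[0,0,0],0.3],[[-6,-0.9,16],[0,0,0],0.3],[[-7.5,-1.1,20],[0,0,0],0.3],[[-8.5,-1.3,24],[0,0.01,0],0.3],[[-9.4,-1.4,28],[0,0.01,0],0.3],[[-9.4,-1.4,28],[0,0.01,0],0.3]])

```text
time: 3.28
tcp_pos: [0.4568, 0.2146, 0.1695]
tool_rot: [-1.567, -1.399, -1.077]
force: [-0.2, 0.6, 0.5]
finger_gap: 0.06
finger_force: 0.0
```

```bash
cat >> h.py <<'E'
def probes_w(tag):
    c,im,d=grab("wrist",tag);P=cloud(c,d);X,Y,Z=P[...,0],P[...,1],P[...,2]
    m=((Z>.115)&(Z<.2)&(X>.33)&(X<.7)&(Y>.22)&(Y<.34)).astype(np.uint8)
    k,l,s,_=cv2.connectedComponentsWithStats(m)
    for i in range(1,k):
        if s[i,4]>150:
            q=P[l==i];v=c[2][:2,3];u=np.median(q[:,:2],0)-v;u/=np.linalg.norm(u);n=np.array([-u[1],u[0]])
            e=(q[:,:2]-v)@n;f=(q[:,:2]-v)@u;a,b=np.percentile(e,[1,99]);ctr=v+n*(a+b)/2+u*(np.percentile(f,5)+.0205)
            print("probe",s[i,4],"ctr",ctr.round(4),"w",round(b-a,4),"z",np.percentile(q[:,2],[1,99]).round(3))
E
python3 - <<'E'
from h import *
st();probes_w("w2")
a=np.array([.469,.2915,.145]);goto(a+Rt(70,-7)[:,2]*.014,70,-7)
E
```

```text
t 3.3 q [-0.33  0.52  1.92  1.17  1.43 -0.88] p [0.4568 0.2146 0.1695] phi 69.2 psi -6.3 gap 0.06 ff 0.0 F [-0.2  0.6  0.5]
probe 6323 ctr [0.6302 0.2749] w 0.0391 z [0.116 0.199]
probe 5533 ctr [0.3921 0.3035] w 0.0392 z [0.116 0.199]
probe 5661 ctr [0.5509 0.2844] w 0.0391 z [0.116 0.199]
probe 5264 ctr [0.4711 0.2941] w 0.0391 z [0.116 0.199]
shift [0.42, 0.31, 9.7] turn [-0.012, 0.013, 0.001] rows 2.3
```

```bash
python3 - <<'E'
from h import *
a=np.array([.471,.2937,.145]);goto(a+Rt(70,-7)[:,2]*.014,70,-7)
E
```

```text
shift [0.5, 0.48, 9.92] turn [-0.012, 0.013, 0.001] rows 2.4
```

jog_arm(motion=[[[0.5,0.5,3],[-0.01,0.01,0],0.3],[[0.5,0.5,6],[-0.01,0.01,0],0.3],[[0.5,0.5,8],[-0.01,0.01,0],0.3],[[0.5,0.5,9.9],[-0.01,0.01,0],0.3],[[0.5,0.5,9.9],[-0.01,0.01,0],0.3],[[0.5,0.5,9.9],[-0.01,0.01,0],1],[[0.5,0.5,9.9],[-0.01,0.01,0],1],[[0.5,0.5,9.9],[-0.01,0.01,0],1],[[0.5,0.5,9.9],[-0.01,0.01,0],1]])

```text
time: 4.08
tcp_pos: [0.4753, 0.3027, 0.1428]
tool_rot: [-1.569, -1.387, -1.102]
force: [-3.8, -1.8, 5.8]
finger_gap: 0.0388
finger_force: 59.8
```

```bash
python3 - <<'E'
from h import *
st();o=observe();goto(o["tcp_pos"]+[0,0,.12],70,-7)
E
```

```text
t 4.1 q [-0.12  0.6   1.89  1.36  1.29 -0.9 ] p [0.4753 0.3027 0.1428] phi 70.0 psi -7.2 gap 0.0388 ff 59.8 F [-3.8 -1.8  5.8]
shift [11.27, 0.05, -4.11] turn [0.005, 0.001, 0.003] rows 2.9
```

jog_arm(motion=[[[1.9,0,-0.7],[0,0,0],1],[[3.8,0,-1.4],[0,0,0],1],[[5.6,0,-2.1],[0,0,0],1],[[7.5,0,-2.7],[0,0,0],1],[[9.4,0,-3.4],[0,0,0],1],[[11.3,0,-4.1],[0,0,0],1],[[13.2,0,-4.8],[0,0,0],1],[[15,0,-5.5],[0,0,0],1],[[15,0,-5.5],[0,0,0],1]])

```text
time: 4.83
tcp_pos: [0.4754, 0.3027, 0.3047]
tool_rot: [-1.569, -1.392, -1.107]
force: [0.5, -0.0, -1.7]
finger_gap: 0.0388
finger_force: 60.3
```

```bash
python3 - <<'E'
from h import *
st();c,im,d=grab("wrist","w3")
g("x") if 0 else None
goto([.45,.08,.30],70,-7); goto([.45,.0,.30],20,5)
grab("scene","s3")
E
```

```text
t 4.8 q [-0.12  0.31  1.72  1.26  1.41 -0.44] p [0.4754 0.3027 0.3047] phi 69.9 psi -7.3 gap 0.0388 ff 60.3 F [ 0.5 -0.  -1.7]
shift [-7.97, 0.33, -20.94] turn [0.007, 0.003, 0.005] rows 5.4
shift [-10.71, 1.34, -28.39] turn [0.161, -0.866, -0.151] rows 7.3
```

View pics/s3.png

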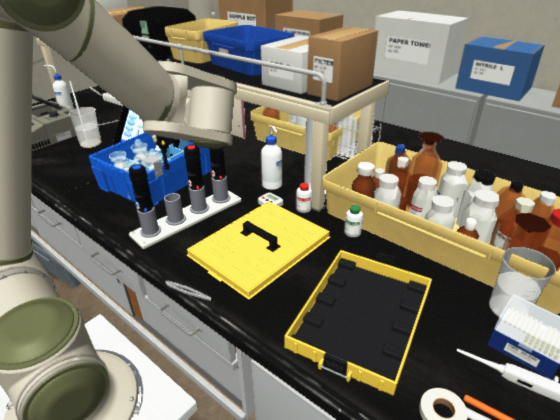

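The scene view shows the second sleeve (~173,207) empty and the other three probes still standing. The held probe is behind the wrist.

jog_arm(motion=[[[-1.5,0,-4],[0,0,0],1],[[-3,0,-8],[0,0,0],1],[[-4.5,0,-12],[0,0,0],1],[[-6,0,-16],[0,0,0],1],[[-7.5,0,-20],[0,-0.1,0],1],[[-9,0.3,-24],[0.03,-0.22,-0.03],1],[[-10.5,0.5,-28],[0.06,-0.34,-0.06],1],[[-11.8,0.8,-31],[0.09,-0.46,-0.09],1],[[-13,1,-34],[0.12,-0.58,-0.12],1],[[-13,1,-34],[0.12,-0.58,-0.12],1]])

```text
time: 5.77
tcp_pos: [0.4398, -0.0633, 0.2963]
tool_rot: [-1.82, -1.912, -0.621]
force: [-0.2, 1.1, -2.3]
finger_gap: 0.0385
finger_force: 61.6
```

```bash
python3 - <<'E'
from h import *
st();goto([.52,-.27,.28],-20,11)
E
```

```text
t 5.8 q [-0.7   0.26  1.43  0.49  1.85 -0.7 ] p [ 0.4398 -0.0633  0.2963] phi 36.0 psi 2.3 gap 0.0385 ff 61.6 F [-0.2  1.1 -2.3]
shift [-18.05, 7.14, -10.84] turn [0.052, -0.973, -0.153] rows 7.9
```

jog_arm(motion=[[[-2,0.8,-1.2],[0,-0.11,-0.01],1],[[-4,1.6,-2.4],[0,-0.22,-0.02],1],[[-6,2.4,-3.6],[0.01,-0.33,-0.04],1],[[-8,3.2,-4.8],[0.02,-0.44,-0.06],1],[[-10,4,-6],[0.03,-0.55,-0.08],1],[[-12,4.8,-7.2],[0.03,-0.66,-0.1],1],[[-14,5.6,-8.4],[0.04,-0.77,-0.12],1],[[-16,6.4,-9.6],[0.05,-0.88,-0.14],1],[[-18,7.1,-10.8],[0.05,-0.97,-0.15],1],[[-18,7.1,-10.8],[0.05,-0.97,-0.15],1]])

```text
time: 6.6
tcp_pos: [0.5189, -0.2651, 0.2746]
tool_rot: [1.824, 2.213, -0.313]
force: [-0.7, 0.6, -1.6]
finger_gap: 0.0385
finger_force: 64.0
```

```bash
python3 - <<'E'
from h import *
st();c,im,d=grab("wrist","w4")
P=cloud(c,d);Z=P[...,2]
print(c[2].round(3).tolist())
E
```

```text
t 6.6 q [-0.57  0.34  1.28 -0.25  1.3  -0.72] p [ 0.5189 -0.2651  0.2746] phi -19.3 psi 11.0 gap 0.0385 ff 64.0 F [-0.7  0.6 -1.6]
[[0.982, 0.156, 0.108, 0.497], [0.19, -0.796, -0.575, -0.151], [-0.004, 0.585, -0.811, 0.385], [0.0, 0.0, 0.0, 1.0]]
```

View pics/w4.png

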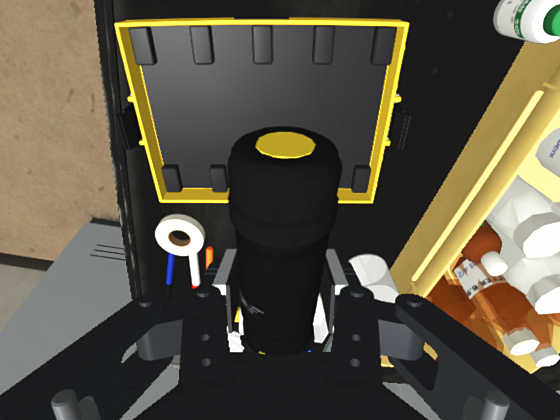

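The wrist view shows the case rim with corners near (118,22), (408,22), (373,203) and (158,200). The held probe's blunt end with the yellow mark is at (285,145), pointing to the case's +y side.

```bash
cat >> h.py <<'E'
def casefit(tag):
    c,im,d=load(tag);P=cloud(c,d);X,Y,Z=P[...,0],P[...,1],P[...,2]
    m=yellow(im)&(Z>.029)&(Z<.042)&(X>.28)&(X<.72)&(Y<-.13)&(Y>-.5);q=P[m][:,:2];print("n",m.sum(),"z",np.median(P[m][:,2]))
    C=np.array([.498,-.294]);a=np.radians(10.9)
    for _ in range(6):
        ex=np.array([np.cos(a),np.sin(a)]);ey=np.array([-ex[1],ex[0]]);u=(q-C)@ex;v=(q-C)@ey
        L=[]
        for s in(1,-1):
            k=(abs(s*v-.108)<.008)&(abs(u)<.13);L.append(np.polyfit(u[k],v[k],1))
        W=[]
        for s in(1,-1):
            k=(abs(s*u-.146)<.006)&(abs(v)<.1)&(abs(v)>.06);W.append(np.polyfit(v[k],u[k],1))
        a+=np.mean([l[0] for l in L]);cv=np.mean([l[1] for l in L]);cu=np.mean([l[1] for l in W]);C=C+cu*ex+cv*ey
    print("case",C.round(4),"yaw",np.degrees(a).round(2),"wid v",(L[0][1]-L[1][1]).round(4),"u",(W[0][1]-W[1][1]).round(4),"slopes",[round(float(l[0]),4) for l in L+W])
    return C,a
E
python3 - <<'E'
from h import *
casefit("w4")
try: casefit("top0")
except Exception as e: print(e)
# held probe: points near TCP
c,im,d=load("w4");P=cloud(c,d);o=observe();M=Rt(-19.3,11);q=(P.reshape(-1,3)-o["tcp_pos"])@M
col=im.reshape(-1,3)
k=np.isfinite(q[:,0])&(abs(q[:,1])<.0175)&(abs(q[:,2])<.08)&(q[:,0]>-.02)&(q[:,0]<.12)
q=q[k]; q=q[abs(q[:,1])<.004]
b=np.arange(-.02,.12,.01)
for i in b:
    s=q[(q[:,0]>i)&(q[:,0]<i+.01)]
    if len(s)>5: print(round(i,3),len(s),np.percentile(s[:,2],[5,50]).round(4),s[:,1].mean().round(4))
E
```

```text
n 3275 z 0.03444346441638402
case [ 0.5025 -0.2869] yaw 10.85 wid v 0.2151 u 0.2899 slopes [-0.0002, 0.0002, -0.0013, -0.0016]
n 270 z 0.03394687617789738
case [ 0.5026 -0.2864] yaw 10.99 wid v 0.2159 u 0.2918 slopes [-0.0008, 0.0008, -0.0011, -0.0063]
-0.02 249 [-0.0258 -0.0239] 0.0001
-0.01 281 [-0.0294 -0.0276] -0.0
0.0 544 [-0.0777 -0.0329] -0.0
0.01 658 [-0.0796 -0.0364] -0.0
0.02 402 [-0.0424 -0.0362] -0.0
0.03 598 [-0.0448 -0.0434] 0.0
0.04 676 [-0.0483 -0.0462] 0.0
0.05 913 [-0.0489 -0.0472] -0.0001
0.06 610 [-0.0382 -0.0294] 0.0
```

```bash
cat >> h.py <<'E'
C=np.array([.5026,-.2868]);AY=10.9
def slotpt(i,dv,z):
    a=np.radians(AY);ex=np.array([np.cos(a),np.sin(a)]);ey=np.array([-ex[1],ex[0]])
    return np.r_[C+ex*(-.099+.066*i)+ey*dv,z]
E
python3 - <<'E'
from h import *
a=goto(slotpt(3,.028,.10),-20,10.9);print(a[0].round(4))
goto(slotpt(3,.028,.017),-20,10.9,*a)
E
```

```text
shift [6.51, 7.96, 16.27] turn [-0.002, -0.017, 0.001] rows 4.6
[ 0.5945 -0.2406  0.1   ]
shift [2.84, 0.0, 7.8] turn [0.0, 0.0, 0.0] rows 2.0
```

jog_arm(motion=[[[1.3,1.6,3.2],[0,0,0],1],[[2.6,3.2,6.5],[0,0,0],1],[[3.9,4.8,9.7],[0,-0.01,0],1],[[5.2,6.4,13],[0,-0.02,0],1],[[6.5,8,16.3],[0,-0.02,0],1],[[6.5,8,16.3],[0,-0.02,0],1],[[6.5,8,16.3],[0,-0.02,0],1]])

```text
time: 7.23
tcp_pos: [0.5952, -0.2415, 0.1005]
tool_rot: [1.817, 2.201, -0.328]
force: [0.6, 0.1, -1.8]
finger_gap: 0.0389
finger_force: 63.8
```

```bash
python3 - <<'E'
from h import *
st();goto(slotpt(3,.028,.017),-20,10.9)
c,im,d=grab("wrist","w5");P=cloud(c,d);o=observe();M=R.from_rotvec(o["tool_rot"]).as_matrix();q=(P.reshape(-1,3)-o["tcp_pos"])
a=np.radians(AY);ey=np.array([-np.sin(a),np.cos(a),0]);ex=np.array([np.cos(a),np.sin(a),0]);v=q@ey;u=q@ex
k=(abs(u)<.0175)&(abs(u)<.004)&(q[:,2]>.0)
for i in np.arange(-.02,.09,.01):
    s=q[k&(v>i)&(v<i+.01)]
    if len(s)>5: print(round(i,3),len(s),np.median(s[:,2]).round(4)+o["tcp_pos"][2].round(4))
E
```

```text
t 7.2 q [-0.46  0.6   1.37 -0.34  0.99 -0.49] p [ 0.5952 -0.2415  0.1005] phi -20.2 psi 10.9 gap 0.0389 ff 63.8 F [ 0.6  0.1 -1.8]
shift [2.98, -0.02, 7.8] turn [-0.003, 0.003, 0.001] rows 2.0
-0.02 194 0.1288
-0.01 227 0.1288
0.0 265 0.1286
0.01 279 0.1288
0.02 351 0.129
0.03 1027 0.1678
0.04 1938 0.17859999999999998
0.05 641 0.129
0.06 767 0.1286
0.07 920 0.1187
```

jog_arm(motion=[[[1,0,2.6],[0,0,0],1],[[1.9,0,5],[0,0,0],1],[[2.5,0,6.6],[0,0,0],1],[[2.9,0,7.7],[0,0,0],1],[[2.9,0,7.7],[0,0,0],1],[[2.9,0,7.7],[0,0,0],1]])

```text
time: 7.78
tcp_pos: [0.5967, -0.243, 0.0225]
tool_rot: [1.813, 2.193, -0.326]
force: [0.3, 0.5, -1.2]
finger_gap: 0.0388
finger_force: 64.1
```

```bash
python3 - <<'E'
from h import *
st()
E
```

```text
t 7.8 q [-0.46  0.7   1.44 -0.39  0.82 -0.4 ] p [ 0.5967 -0.243   0.0225] phi -20.6 psi 10.9 gap 0.0388 ff 64.1 F [ 0.3  0.5 -1.2]
```

jog_arm(motion=[[[0,0,0],[0,0,0],1],[[0,0,0],[0,0,0],1]])

```text
time: 7.95
tcp_pos: [0.597, -0.2429, 0.0227]
tool_rot: [1.812, 2.192, -0.325]
force: [-0.2, -0.5, -1.5]
finger_gap: 0.0382
finger_force: 64.1
```

```bash
python3 - <<'E'
from h import *
st();goto(slotpt(3,.028,.017),-20,10.9)
E
```

```text
t 8.0 q [-0.46  0.7   1.44 -0.39  0.82 -0.4 ] p [ 0.597  -0.2429  0.0227] phi -20.6 psi 10.9 gap 0.0382 ff 64.1 F [-0.2 -0.5 -1.5]
shift [0.45, -0.2, 0.44] turn [0.003, 0.011, -0.002] rows 0.2
```

jog_arm(motion=[[[0.4,-0.2,0.4],[0,0.01,0],1],[[0.4,-0.2,0.4],[0,0.01,0],1],[[0.4,-0.2,0.4],[0,0.01,0],1]])

```text
time: 8.2
tcp_pos: [0.5939, -0.2404, 0.016]
tool_rot: [1.819, 2.201, -0.318]
force: [0.2, 1.1, -0.0]
finger_gap: 0.0388
finger_force: 64.4
```

```bash
python3 - <<'E'
from h import *
st();goto(slotpt(3,.028,.017),-20,10.9)
E
```

```text
t 8.2 q [-0.46  0.71  1.45 -0.38  0.81 -0.41] p [ 0.5939 -0.2404  0.016 ] phi -19.9 psi 10.9 gap 0.0388 ff 64.4 F [ 0.2  1.1 -0. ]
shift [-0.06, 0.06, -0.09] turn [0.001, -0.001, -0.001] rows 0.0
```

jog_arm(motion=[[[0,0,0],[0,0,0],0.4],[[0,0,0],[0,0,0],0.4],[[0,0,-0.2],[0,0,0],0.4],[[0,0,-2],[0,0,0],0.4],[[0,0,-5],[0,0,0],0.4],[[0,0,-9],[0,0,0],0.4],[[0,0,-13],[0,0,0],0.3],[[0,0,-17],[0,0,0],0.3],[[0,0,-21],[0,0,0],0.3],[[0,0,-21],[0,0,0],0.3]])

```text
time: 9.03
tcp_pos: [0.5822, -0.169, 0.2219]
tool_rot: [1.811, 2.192, -0.31]
force: [0.4, 0.2, -0.1]
finger_gap: 0.06
finger_force: 0.0
```

```bash
python3 - <<'E'
from h import *
st();c,im,d=grab("wrist","w6")
a=goto([.49,-.05,.31],40,0);
p=np.array([.551,.284,.145]);b=goto(p-Rt(70,-7)[:,2]*.10,70,-7,*a);goto(p+Rt(70,-7)[:,2]*.018,70,-7,*b)
E
```

```text
t 9.0 q [-0.35  0.43  1.29 -0.31  1.23 -0.47] p [ 0.5822 -0.169   0.2219] phi -20.4 psi 11.0 gap 0.06 ff 0.0 F [ 0.4  0.2 -0.1]
shift [9.45, -6.62, -13.35] turn [-0.026, 1.047, 0.199] rows 8.5
shift [10.03, 4.95, 25.49] turn [-0.101, 0.523, 0.071] rows 6.7
shift [-0.0, -0.0, 11.8] turn [0.0, 0.0, 0.0] rows 2.8
```

View pics/w6.png

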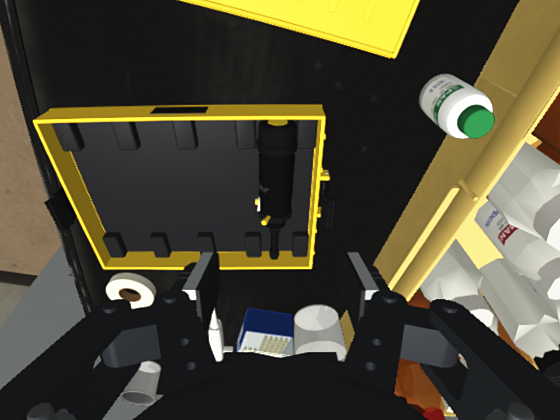

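The wrist view shows the first probe lying in the rear slot from (278,125) to (274,255). The lid corner is at (400,55).

jog_arm(motion=[[[1,-0.7,-1.4],[0,0.11,0.02],0.3],[[2,-1.4,-2.8],[0,0.22,0.04],0.3],[[3,-2.1,-4.2],[-0.01,0.33,0.06],0.3],[[4,-2.8,-5.6],[-0.01,0.44,0.08],0.3],[[5,-3.5,-7],[-0.01,0.55,0.1],0.3],[[6,-4.2,-8.4],[-0.02,0.66,0.13],0.3],[[7,-4.9,-9.8],[-0.02,0.77,0.15],0.3],[[8,-5.6,-11.2],[-0.02,0.88,0.17],0.3],[[9,-6.3,-12.6],[-0.03,0.99,0.19],0.3],[[9.5,-6.6,-13.4],[-0.03,1.05,0.2],0.3]])

```text
time: 9.92
tcp_pos: [0.489, -0.0502, 0.3062]
tool_rot: [-1.814, -1.799, -0.667]
force: [-0.1, 0.2, -0.2]
finger_gap: 0.0598
finger_force: 0.0
```

jog_arm(motion=[[[1.5,0.7,3.8],[-0.02,0.08,0.01],0.3],[[3,1.5,7.6],[-0.03,0.16,0.02],0.3],[[4.5,2.2,11.4],[-0.05,0.24,0.03],0.3],[[6,3,15.2],[-0.06,0.32,0.04],0.3],[[7.5,3.7,19],[-0.08,0.4,0.06],0.3],[[9,4.4,22.5],[-0.1,0.48,0.07],0.3],[[10,5,25.5],[-0.1,0.52,0.07],0.3],[[10,5,25.5],[-0.1,0.52,0.07],0.3],[[10,5,25.5],[-0.1,0.52,0.07],0.3]])

```text
time: 10.67
tcp_pos: [0.5392, 0.1919, 0.1752]
tool_rot: [-1.567, -1.376, -1.091]
force: [0.9, -0.3, 0.3]
finger_gap: 0.0597
finger_force: 0.0
```

```bash
python3 - <<'E'
from h import *
st();probes_w("w7")
p=np.array([.551,.284,.145]);goto(p+Rt(70,-7)[:,2]*.018,70,-7)
E
```

```text
t 10.7 q [-0.33  0.6   1.69  1.18  1.49 -0.74] p [0.5392 0.1919 0.1752] phi 70.2 psi -7.0 gap 0.0597 ff 0.0 F [ 0.9 -0.3  0.3]
probe 4999 ctr [0.6302 0.2752] w 0.0391 z [0.116 0.199]
probe 5399 ctr [0.3922 0.3033] w 0.0389 z [0.116 0.199]
probe 4719 ctr [0.5506 0.2846] w 0.0391 z [0.116 0.199]
shift [0.23, -0.02, 11.68] turn [-0.001, -0.003, -0.007] rows 2.8
```

jog_arm(motion=[[[0.2,0,3.5],[0,0,0],0.3],[[0.2,0,7],[0,0,0],0.3],[[0.2,0,9.5],[0,0,0],0.3],[[0.2,0,12],[0,0,0],0.3],[[0.2,0,12],[0,0,0],0.3],[[0.2,0,12],[0,0,0],1],[[0.2,0,12],[0,0,0],1],[[0.2,0,12],[0,0,0],1],[[0.2,0,12],[0,0,0],1]])

```text
time: 11.47
tcp_pos: [0.5543, 0.3027, 0.1391]
tool_rot: [-1.567, -1.379, -1.098]
force: [-0.7, -1.4, 3.5]
finger_gap: 0.0391
finger_force: 60.0
```

```bash
python3 - <<'E'
from h import *
st();p=np.array([.551,.284,.145]);goto(p+Rt(70,-7)[:,2]*.018,70,-7)
E
```

```text
t 11.5 q [-0.11  0.68  1.67  1.33  1.32 -0.75] p [0.5543 0.3027 0.1391] phi 70.2 psi -7.2 gap 0.0391 ff 60.0 F [-0.7 -1.4  3.5]
shift [-0.09, -0.09, -0.18] turn [0.002, -0.004, -0.005] rows 0.1
```

jog_arm(motion=[[[1.9,0,-0.7],[0,0,0],1],[[3.8,0,-1.4],[0,0,0],1],[[5.6,0,-2.1],[0,0,0],1],[[7.5,0,-2.7],[0,0,0],1],[[9.4,0,-3.4],[0,0,0],1],[[11.3,0,-4.1],[0,0,0],1],[[13.2,0,-4.8],[0,0,0],1],[[15,0,-5.5],[0,0,0],1],[[15,0,-5.5],[0,0,0],1]])

```text
time: 12.22
tcp_pos: [0.5551, 0.302, 0.3014]
tool_rot: [-1.566, -1.383, -1.102]
force: [-0.1, 0.0, -1.6]
finger_gap: 0.0394
finger_force: 60.4
```

jog_arm(motion=[[[-1.5,0,-4],[0,0,0],1],[[-3,0,-8],[0,0,0],1],[[-4.5,0,-12],[0,0,0],1],[[-6,0,-16],[0,0,0],1],[[-7.5,0,-20],[0,-0.1,0],1],[[-9,0.3,-24],[0.03,-0.22,-0.03],1],[[-10.5,0.5,-28],[0.06,-0.34,-0.06],1],[[-11.8,0.8,-31],[0.09,-0.46,-0.09],1],[[-13,1,-34],[0.12,-0.58,-0.12],1],[[-13,1,-34],[0.12,-0.58,-0.12],1]])

```text
time: 13.05
tcp_pos: [0.52, -0.0642, 0.291]
tool_rot: [-1.816, -1.904, -0.618]
force: [0.9, 0.2, -3.0]
finger_gap: 0.0393
finger_force: 62.2
```

```bash
python3 - <<'E'
from h import *
st();goto(slotpt(2,.03,.13),-20,10.9)
E
```

```text
t 13.1 q [-0.6   0.4   1.24  0.53  1.86 -0.59] p [ 0.52   -0.0642  0.291 ] phi 36.3 psi 2.3 gap 0.0393 ff 62.2 F [ 0.9  0.2 -3. ]
shift [-24.61, -0.17, 1.9] turn [0.045, -0.979, -0.151] rows 7.9
```

jog_arm(motion=[[[-2.7,0,0.2],[0,-0.11,-0.01],1],[[-5.4,0,0.4],[0,-0.22,-0.02],1],[[-8.1,0,0.6],[0.01,-0.33,-0.04],1],[[-10.8,0,0.8],[0.02,-0.44,-0.06],1],[[-13.5,0,1],[0.03,-0.55,-0.08],1],[[-16.2,0,1.2],[0.03,-0.66,-0.1],1],[[-18.9,0,1.4],[0.04,-0.77,-0.12],1],[[-21.8,-0.1,1.7],[0.04,-0.88,-0.14],1],[[-24.6,-0.2,1.9],[0.05,-0.98,-0.15],1],[[-24.6,-0.2,1.9],[0.05,-0.98,-0.15],1]])

```text
time: 13.88
tcp_pos: [0.5254, -0.2437, 0.1226]
tool_rot: [1.825, 2.22, -0.326]
force: [-0.5, 0.1, -3.6]
finger_gap: 0.039
finger_force: 61.9
```

```bash
cat >> h.py <<'E'
def held(tag):
    c,im,d=grab("wrist",tag);P=cloud(c,d);o=observe();q=P.reshape(-1,3)-o["tcp_pos"];a=np.radians(AY)
    v=q@[-np.sin(a),np.cos(a),0];u=q@[np.cos(a),np.sin(a),0];k=(abs(u)<.004)&(q[:,2]>0)&(q[:,2]<.05)
    r=[(round(float(i),3),round(float(np.median(q[k&(v>i)&(v<i+.01)][:,2])),4)) for i in np.arange(-.02,.09,.01) if (k&(v>i)&(v<i+.01)).sum()>5]
    f=q[k&(v>0)&(q[:,2]>.0)];print("top above tcp",r,"blunt v",np.percentile(v[k],99).round(4))
E
python3 - <<'E'
from h import *
st();held("w8");goto(slotpt(2,.03,.10),-20,10.9)
E
```

```text
t 13.9 q [-0.52  0.48  1.52 -0.32  0.95 -0.55] p [ 0.5254 -0.2437  0.1226] phi -19.2 psi 11.0 gap 0.039 ff 61.9 F [-0.5  0.1 -3.6]
top above tcp [(-0.02, 0.0353), (-0.01, 0.0355), (0.0, 0.0356), (0.01, 0.0357), (0.02, 0.036), (0.03, 0.0354), (0.04, 0.0379), (0.05, 0.0366), (0.06, 0.0364), (0.07, 0.0267)] blunt v 0.0745
shift [0.04, 0.16, 2.63] turn [-0.011, -0.016, 0.005] rows 0.6
```

```bash
python3 - <<'E'
from h import *
goto(slotpt(2,.026,.05),-20,10.9)
goto(slotpt(2,.026,.012),-20,10.9)
E
```

```text
shift [1.3, 0.22, 7.48] turn [-0.011, -0.016, 0.005] rows 1.8
shift [2.54, 0.26, 11.07] turn [-0.011, -0.016, 0.005] rows 2.7
```

jog_arm(motion=[[[0.3,0.1,2.6],[0,-0.01,0],1],[[0.7,0.2,5],[-0.01,-0.015,0],1],[[1.3,0.2,7.5],[-0.01,-0.015,0],1],[[1.9,0.2,9.3],[-0.01,-0.015,0],1],[[2.2,0.2,10.2],[-0.01,-0.015,0],1],[[2.2,0.2,10.2],[-0.01,-0.015,0],1],[[2.2,0.2,10.2],[-0.01,-0.015,0],1]])

```text
time: 14.52
tcp_pos: [0.5326, -0.2578, 0.0256]
tool_rot: [1.81, 2.199, -0.32]
force: [-0.1, 0.4, -1.8]
finger_gap: 0.0389
finger_force: 62.1
```

```bash
python3 - <<'E'
from h import *
st();goto(slotpt(2,.026,.0095),-20,10.9)
E
```

```text
t 14.5 q [-0.54  0.63  1.61 -0.41  0.7  -0.45] p [ 0.5326 -0.2578  0.0256] phi -20.3 psi 11.1 gap 0.0389 ff 62.1 F [-0.1  0.4 -1.8]
shift [0.86, -0.2, 1.4] turn [0.005, 0.006, 0.002] rows 0.4
```

jog_arm(motion=[[[0.4,-0.1,0.7],[0,0,0],1],[[0.8,-0.2,1.3],[0,0.005,0],1],[[0.8,-0.2,1.3],[0,0.005,0],1],[[0.8,-0.2,1.3],[0,0.005,0],1]])

```text
time: 14.85
tcp_pos: [0.5296, -0.255, 0.0097]
tool_rot: [1.812, 2.203, -0.317]
force: [0.8, -0.5, -2.2]
finger_gap: 0.0388
finger_force: 62.1
```

```bash
python3 - <<'E'
from h import *
st();goto(slotpt(2,.026,.0095),-20,10.9)
E
```

```text
t 14.8 q [-0.54  0.65  1.62 -0.42  0.67 -0.43] p [ 0.5296 -0.255   0.0097] phi -20.0 psi 11.2 gap 0.0388 ff 62.1 F [ 0.8 -0.5 -2.2]
shift [-0.01, 0.05, 0.02] turn [0.004, 0.001, 0.003] rows 0.0
```

jog_arm(motion=[[[0,0,0],[0,0,0],0.4],[[0,0,0],[0,0,0],0.4],[[0,0,-0.2],[0,0,0],0.4],[[0,0,-2],[0,0,0],0.4],[[0,0,-5],[0,0,0],0.4],[[0,0,-9],[0,0,0],0.4],[[0,0,-13],[0,0,0],0.3],[[0,0,-17],[0,0,0],0.3],[[0,0,-21],[0,0,0],0.3],[[0,0,-21],[0,0,0],0.3]])

```text
time: 15.68
tcp_pos: [0.5171, -0.1836, 0.2152]
tool_rot: [1.803, 2.193, -0.31]
force: [0.5, -0.1, 0.8]
finger_gap: 0.06
finger_force: 0.0
```

```bash
python3 - <<'E'
from h import *
st();grab("wrist","w9")
a=goto([.45,-.05,.31],40,0)
p=np.array([.630,.2745,.145]);b=goto(p-Rt(70,-7)[:,2]*.10,70,-7,*a)
E
```

```text
t 15.7 q [-0.43  0.33  1.48 -0.31  1.13 -0.52] p [ 0.5171 -0.1836  0.2152] phi -20.5 psi 11.3 gap 0.06 ff 0.0 F [ 0.5 -0.1  0.8]
shift [10.1, -3.79, -14.3] turn [-0.024, 1.049, 0.205] rows 8.6
shift [9.31, 16.85, 24.88] turn [-0.101, 0.523, 0.071] rows 7.5
```

View pics/w9.png

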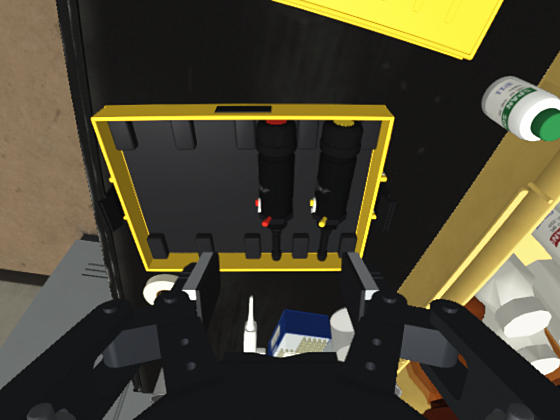

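Two probes lie in the third and rear slots, at (276,190) and (335,185). The next one is the far red probe.

jog_arm(motion=[[[1,-0.4,-1.4],[0,0.11,0.02],0.3],[[2,-0.8,-2.8],[0,0.22,0.04],0.3],[[3,-1.2,-4.2],[-0.01,0.33,0.06],0.3],[[4,-1.6,-5.6],[-0.01,0.44,0.08],0.3],[[5,-2,-7],[-0.01,0.55,0.1],0.3],[[6,-2.4,-8.4],[-0.02,0.66,0.13],0.3],[[7,-2.8,-9.8],[-0.02,0.77,0.15],0.3],[[8,-3.2,-11.2],[-0.02,0.88,0.17],0.3],[[9,-3.6,-12.6],[-0.02,0.99,0.19],0.3],[[10.1,-3.8,-14.3],[-0.02,1.05,0.2],0.3]])

```text
time: 16.57
tcp_pos: [0.4493, -0.0515, 0.3053]
tool_rot: [-1.81, -1.8, -0.655]
force: [-0.6, 0.8, -1.2]
finger_gap: 0.0598
finger_force: 0.0
```

jog_arm(motion=[[[1.2,2.1,3.1],[-0.01,0.06,0.01],0.3],[[2.4,4.2,6.2],[-0.02,0.13,0.02],0.3],[[3.5,6.3,9.3],[-0.04,0.2,0.03],0.3],[[4.7,8.4,12.4],[-0.05,0.26,0.04],0.3],[[5.8,10.5,15.5],[-0.06,0.33,0.05],0.3],[[7,12.6,18.6],[-0.08,0.4,0.06],0.3],[[8.2,14.7,21.7],[-0.09,0.46,0.07],0.3],[[9.3,16.8,24.9],[-0.1,0.52,0.07],0.3],[[9.3,16.8,24.9],[-0.1,0.52,0.07],0.3],[[9.3,16.8,24.9],[-0.1,0.52,0.07],0.3]])

```text
time: 17.4
tcp_pos: [0.6149, 0.1826, 0.1719]
tool_rot: [-1.566, -1.378, -1.079]
force: [0.3, -1.2, -0.1]
finger_gap: 0.06
finger_force: 0.0
```

```bash
python3 - <<'E'
from h import *
st();probes_w("w10")
p=np.array([.630,.2747,.145]);goto(p+Rt(70,-7)[:,2]*.018,70,-7)
E
```

```text
t 17.4 q [-0.3   0.7   1.46  1.18  1.53 -0.6 ] p [0.6149 0.1826 0.1719] phi 70.0 psi -6.6 gap 0.06 ff 0.0 F [ 0.3 -1.2 -0.1]
probe 2691 ctr [0.3938 0.3054] w 0.0354 z [0.116 0.193]
probe 4843 ctr [0.63   0.2752] w 0.0392 z [0.116 0.199]
shift [0.56, 0.45, 11.62] turn [-0.01, 0.001, -0.011] rows 2.8
```

jog_arm(motion=[[[0.5,0.4,3.5],[-0.01,0,-0.01],0.3],[[0.5,0.4,7],[-0.01,0,-0.01],0.3],[[0.5,0.4,9.5],[-0.01,0,-0.01],0.3],[[0.5,0.4,11.9],[-0.01,0,-0.01],0.3],[[0.5,0.4,11.9],[-0.01,0,-0.01],0.3],[[0.5,0.4,11.9],[-0.01,0,-0.01],1],[[0.5,0.4,11.9],[-0.01,0,-0.01],1],[[0.5,0.4,11.9],[-0.01,0,-0.01],1],[[0.5,0.4,11.9],[-0.01,0,-0.01],1]])

```text
time: 18.2
tcp_pos: [0.6327, 0.2927, 0.1396]
tool_rot: [-1.568, -1.386, -1.101]
force: [-1.1, -2.3, 3.8]
finger_gap: 0.039
finger_force: 60.2
```

jog_arm(motion=[[[1.9,0,-0.7],[0,0,0],1],[[3.8,0,-1.4],[0,0,0],1],[[5.6,0,-2.1],[0,0,0],1],[[7.5,0,-2.7],[0,0,0],1],[[9.4,0,-3.4],[0,0,0],1],[[11.3,0,-4.1],[0,0,0],1],[[13.2,0,-4.8],[0,0,0],1],[[15,0,-5.5],[0,0,0],1],[[15,0,-5.5],[0,0,0],1]])

```text
time: 18.95
tcp_pos: [0.6325, 0.2929, 0.302]
tool_rot: [-1.566, -1.391, -1.105]
force: [-0.1, 0.3, -1.4]
finger_gap: 0.0393
finger_force: 60.3
```

```bash
python3 - <<'E'
from h import *
st();a=goto([.5,-.06,.29],36,2); goto(slotpt(1,.027,.13),-20,10.9,*a)
E
```

```text
t 18.9 q [-0.11  0.56  1.29  1.24  1.46 -0.27] p [0.6325 0.2929 0.302 ] phi 70.0 psi -7.1 gap 0.0393 ff 60.3 F [-0.1  0.3 -1.4]
shift [-13.61, -8.79, -34.06] turn [0.134, -0.591, -0.091] rows 9.0
shift [-26.0, -4.21, 0.88] turn [0.023, -0.975, -0.16] rows 7.9
```

jog_arm(motion=[[[-1.5,-0.9,-3.7],[0,0,0],1],[[-3,-1.9,-7.4],[0,0,0],1],[[-4.5,-2.8,-11.1],[0,-0.08,0],1],[[-6,-3.8,-14.8],[0.01,-0.16,-0.01],1],[[-7.5,-4.8,-18.5],[0.03,-0.24,-0.02],1],[[-9,-5.7,-22.2],[0.05,-0.32,-0.04],1],[[-10.5,-6.7,-26],[0.07,-0.4,-0.05],1],[[-12,-7.6,-30],[0.1,-0.48,-0.07],1],[[-13.6,-8.8,-34],[0.13,-0.58,-0.09],1],[[-13.6,-8.8,-34],[0.13,-0.59,-0.09],1]])

```text
time: 19.78
tcp_pos: [0.4987, -0.0634, 0.2866]
tool_rot: [-1.832, -1.887, -0.585]
force: [0.3, -0.6, -2.0]
finger_gap: 0.039
finger_force: 61.7
```

```bash
python3 - <<'E'
from h import *
st(); goto(slotpt(1,.027,.12),-20,10.9)
E
```

```text
t 19.8 q [-0.62  0.37  1.29  0.5   1.85 -0.6 ] p [ 0.4987 -0.0634  0.2866] phi 35.7 psi 1.8 gap 0.039 ff 61.7 F [ 0.3 -0.6 -2. ]
shift [-26.14, -3.9, 1.75] turn [0.018, -0.971, -0.165] rows 7.9
```

jog_arm(motion=[[[-2.8,-0.4,0.2],[0,-0.11,-0.02],1],[[-5.6,-0.8,0.4],[0,-0.22,-0.03],1],[[-8.4,-1.3,0.6],[0,-0.33,-0.05],1],[[-11.3,-1.7,0.8],[0.01,-0.44,-0.07],1],[[-14.2,-2.1,1],[0.01,-0.55,-0.09],1],[[-17.2,-2.6,1.2],[0.01,-0.66,-0.11],1],[[-20.2,-3,1.4],[0.02,-0.77,-0.13],1],[[-23.2,-3.5,1.6],[0.02,-0.88,-0.15],1],[[-26.1,-3.9,1.8],[0.02,-0.97,-0.165],1],[[-26.1,-3.9,1.8],[0.02,-0.97,-0.165],1]])

```text
time: 20.62
tcp_pos: [0.4632, -0.2592, 0.1137]
tool_rot: [1.823, 2.217, -0.319]
force: [-1.6, -0.8, -2.8]
finger_gap: 0.0396
finger_force: 61.4
```

```bash
python3 - <<'E'
from h import *
st();held("w11");goto(slotpt(1,.026,.03),-20,10.9);goto(slotpt(1,.026,.025),-20,10.9)
E
```

```text
t 20.6 q [-0.62  0.41  1.68 -0.32  0.83 -0.62] p [ 0.4632 -0.2592  0.1137] phi -19.3 psi 11.0 gap 0.0396 ff 61.4 F [-1.6 -0.8 -2.8]
top above tcp [(-0.02, 0.0348), (-0.01, 0.035), (0.0, 0.0351), (0.01, 0.0353), (0.02, 0.0355), (0.03, 0.035), (0.04, 0.0376), (0.05, 0.0363), (0.06, 0.0361), (0.07, 0.025)] blunt v 0.074
shift [2.0, -0.03, 8.39] turn [-0.005, -0.015, 0.003] rows 2.1
shift [2.17, -0.03, 8.87] turn [-0.005, -0.015, 0.003] rows 2.2
```

jog_arm(motion=[[[0.5,0,2.6],[0,-0.01,0],1],[[1,0,5],[0,-0.015,0],1],[[1.6,0,7],[0,-0.015,0],1],[[2.2,0,8.8],[0,-0.015,0],1],[[2.2,0,8.8],[0,-0.015,0],1],[[2.2,0,8.8],[0,-0.015,0],1]])

```text
time: 21.17
tcp_pos: [0.4682, -0.2687, 0.0286]
tool_rot: [1.814, 2.2, -0.327]
force: [0.5, 0.1, -2.3]
finger_gap: 0.039
finger_force: 61.5
```

```bash
python3 - <<'E'
from h import *
st();goto(slotpt(1,.026,.0095),-20,10.9)
E
```

```text
t 21.2 q [-0.62  0.56  1.76 -0.44  0.6  -0.48] p [ 0.4682 -0.2687  0.0286] phi -20.3 psi 11.0 gap 0.039 ff 61.5 F [ 0.5  0.1 -2.3]
shift [0.82, -0.26, 1.73] turn [-0.001, 0.005, 0.002] rows 0.5
```

jog_arm(motion=[[[0.4,-0.1,0.8],[0,0,0],1],[[0.8,-0.2,1.6],[0,0.005,0],1],[[0.8,-0.2,1.6],[0,0.005,0],1],[[0.8,-0.2,1.6],[0,0.005,0],1]])

```text
time: 21.5
tcp_pos: [0.4655, -0.2671, 0.0104]
tool_rot: [1.815, 2.203, -0.323]
force: [-0.3, 0.4, -1.4]
finger_gap: 0.0392
finger_force: 61.5
```

```bash
python3 - <<'E'
from h import *
st();goto(slotpt(1,.026,.0095),-20,10.9)
E
```

```text
t 21.5 q [-0.63  0.59  1.78 -0.46  0.56 -0.45] p [ 0.4655 -0.2671  0.0104] phi -20.1 psi 11.0 gap 0.0392 ff 61.5 F [-0.3  0.4 -1.4]
shift [0.0, -0.03, 0.1] turn [-0.001, 0.002, 0.002] rows 0.0
```

jog_arm(motion=[[[0,0,0],[0,0,0],0.4],[[0,0,0],[0,0,0],0.4],[[0,0,-0.2],[0,0,0],0.4],[[0,0,-2],[0,0,0],0.4],[[0,0,-5],[0,0,0],0.4],[[0,0,-9],[0,0,0],0.4],[[0,0,-13],[0,0,0],0.3],[[0,0,-17],[0,0,0],0.3],[[0,0,-21],[0,0,0],0.3],[[0,0,-21],[0,0,0],0.3]])

```text
time: 22.33
tcp_pos: [0.4538, -0.1955, 0.2153]
tool_rot: [1.806, 2.193, -0.318]
force: [0.3, -0.3, 0.2]
finger_gap: 0.0597
finger_force: 0.0
```

```bash
python3 - <<'E'
from h import *
st();grab("wrist","w12")
a=goto([.44,-.05,.31],40,0)
p=np.array([.392,.3033,.145]);b=goto(p-Rt(70,-7)[:,2]*.10,70,-7,*a)
E
```

```text
t 22.3 q [-0.51  0.23  1.62 -0.31  1.06 -0.58] p [ 0.4538 -0.1955  0.2153] phi -20.6 psi 11.1 gap 0.0597 ff 0.0 F [ 0.3 -0.3  0.2]
shift [10.22, 1.58, -14.28] turn [-0.029, 1.051, 0.201] rows 8.6
shift [11.51, -5.95, 26.73] turn [-0.101, 0.523, 0.071] rows 7.1
```

jog_arm(motion=[[[1,0.2,-1.4],[0,0.11,0.02],0.3],[[2,0.3,-2.8],[0,0.22,0.04],0.3],[[3,0.5,-4.2],[-0.01,0.33,0.06],0.3],[[4,0.6,-5.6],[-0.01,0.44,0.08],0.3],[[5,0.8,-7],[-0.01,0.55,0.1],0.3],[[6,1,-8.4],[-0.02,0.66,0.13],0.3],[[7,1.1,-9.8],[-0.02,0.77,0.15],0.3],[[8,1.3,-11.2],[-0.02,0.88,0.17],0.3],[[9,1.5,-12.6],[-0.03,0.99,0.19],0.3],[[10.2,1.6,-14.3],[-0.03,1.05,0.2],0.3]])

```text
time: 23.22
tcp_pos: [0.4402, -0.0516, 0.3056]
tool_rot: [-1.814, -1.8, -0.662]
force: [-0.0, -0.5, -1.4]
finger_gap: 0.0593
finger_force: 0.0
```

jog_arm(motion=[[[1.5,-0.7,3.4],[-0.01,0.06,0.01],0.3],[[3,-1.5,6.8],[-0.02,0.13,0.02],0.3],[[4.4,-2.2,10.2],[-0.04,0.2,0.03],0.3],[[5.8,-3,13.6],[-0.05,0.26,0.04],0.3],[[7.2,-3.7,17],[-0.06,0.33,0.05],0.3],[[8.6,-4.5,20.4],[-0.08,0.4,0.06],0.3],[[10,-5.2,23.6],[-0.09,0.46,0.07],0.3],[[11.5,-5.9,26.7],[-0.1,0.52,0.07],0.3],[[11.5,-5.9,26.7],[-0.1,0.52,0.07],0.3],[[11.5,-5.9,26.7],[-0.1,0.52,0.07],0.3]])

```text
time: 24.05
tcp_pos: [0.3796, 0.21, 0.1764]
tool_rot: [-1.568, -1.379, -1.086]
force: [0.9, -0.3, 1.1]
finger_gap: 0.0599
finger_force: 0.0
```

```bash
python3 - <<'E'
from h import *
st();probes_w("w13")
p=np.array([.392,.3033,.145]);goto(p+Rt(70,-7)[:,2]*.018,70,-7)
E
```

```text
t 24.1 q [-0.43  0.44  2.13  1.13  1.44 -1.01] p [0.3796 0.21   0.1764] phi 70.0 psi -6.9 gap 0.0599 ff 0.0 F [ 0.9 -0.3  1.1]
probe 4650 ctr [0.3917 0.3035] w 0.0391 z [0.116 0.199]
shift [0.25, 0.03, 11.81] turn [-0.004, 0.001, -0.007] rows 2.8
```

jog_arm(motion=[[[0.2,0,3.5],[0,0,0],0.3],[[0.2,0,7],[0,0,0],0.3],[[0.2,0,9.5],[0,0,0],0.3],[[0.2,0,12.1],[0,0,0],0.3],[[0.2,0,12.1],[0,0,0],0.3],[[0.2,0,12.1],[0,0,0],1],[[0.2,0,12.1],[0,0,0],1],[[0.2,0,12.1],[0,0,0],1],[[0.2,0,12.1],[0,0,0],1]])

```text
time: 24.85
tcp_pos: [0.3949, 0.3219, 0.1385]
tool_rot: [-1.569, -1.382, -1.093]
force: [-0.0, -0.2, 1.7]
finger_gap: 0.0389
finger_force: 60.1
```

jog_arm(motion=[[[1.9,0,-0.7],[0,0,0],1],[[3.8,0,-1.4],[0,0,0],1],[[5.6,0,-2.1],[0,0,0],1],[[7.5,0,-2.7],[0,0,0],1],[[9.4,0,-3.4],[0,0,0],1],[[11.3,0,-4.1],[0,0,0],1],[[13.2,0,-4.8],[0,0,0],1],[[15,0,-5.5],[0,0,0],1],[[15,0,-5.5],[0,0,0],1]])

```text
time: 25.6
tcp_pos: [0.3957, 0.3217, 0.3004]
tool_rot: [-1.567, -1.385, -1.097]
force: [0.5, 0.2, -1.5]
finger_gap: 0.039
finger_force: 60.4
```

```bash
python3 - <<'E'
from h import *
st();a=goto([.42,-.06,.29],36,2); goto(slotpt(0,.027,.13),-20,10.9,*a)
E
```

```text
t 25.6 q [-0.1   0.2   1.91  1.28  1.38 -0.5 ] p [0.3957 0.3217 0.3004] phi 70.0 psi -7.0 gap 0.039 ff 60.4 F [ 0.5  0.2 -1.5]
shift [-13.84, 7.09, -34.96] turn [0.128, -0.592, -0.097] rows 9.2
shift [-27.06, -2.74, 0.12] turn [0.023, -0.975, -0.16] rows 7.9
```

jog_arm(motion=[[[-1.5,0.7,-3.8],[0,0,0],1],[[-3,1.5,-7.6],[0,0,0],1],[[-4.5,2.2,-11.4],[0,-0.08,0],1],[[-6,3,-15.2],[0.01,-0.16,-0.01],1],[[-7.5,3.8,-19],[0.03,-0.24,-0.02],1],[[-9,4.6,-22.8],[0.05,-0.32,-0.04],1],[[-10.5,5.4,-26.6],[0.07,-0.4,-0.05],1],[[-12,6.2,-30.5],[0.1,-0.48,-0.07],1],[[-13.8,7,-34.5],[0.13,-0.58,-0.09],1],[[-13.8,7.1,-35],[0.13,-0.59,-0.1],1]])

```text
time: 26.43
tcp_pos: [0.4208, -0.0644, 0.2867]
tool_rot: [-1.823, -1.893, -0.584]
force: [0.1, 0.2, -2.1]
finger_gap: 0.0388
finger_force: 61.5
```

```bash
python3 - <<'E'
from h import *
st(); goto(slotpt(0,.027,.12),-20,10.9)
E
```

```text
t 26.4 q [-0.71  0.25  1.47  0.46  1.85 -0.72] p [ 0.4208 -0.0644  0.2867] phi 35.8 psi 2.2 gap 0.0388 ff 61.5 F [ 0.1  0.2 -2.1]
shift [-27.09, -2.8, 1.04] turn [0.017, -0.972, -0.157] rows 7.9
```

jog_arm(motion=[[[-3,-0.3,0.1],[0,-0.11,-0.02],1],[[-6,-0.6,0.2],[0,-0.22,-0.03],1],[[-9,-0.9,0.3],[0,-0.33,-0.05],1],[[-12,-1.2,0.4],[0.01,-0.44,-0.07],1],[[-15,-1.5,0.6],[0.01,-0.55,-0.09],1],[[-18,-1.8,0.7],[0.01,-0.66,-0.11],1],[[-21,-2.2,0.8],[0.02,-0.77,-0.13],1],[[-24,-2.5,0.9],[0.02,-0.88,-0.15],1],[[-27,-2.8,1],[0.02,-0.97,-0.16],1],[[-27,-2.8,1],[0.02,-0.97,-0.16],1]])

```text
time: 27.27
tcp_pos: [0.397, -0.2719, 0.1158]
tool_rot: [1.82, 2.218, -0.317]
force: [-0.5, -0.1, -2.6]
finger_gap: 0.0395
finger_force: 61.2
```

```bash
python3 - <<'E'
from h import *
st();held("w14");goto(slotpt(0,.026,.025),-20,10.9)
E
```

```text
t 27.3 q [-0.74  0.33  1.83 -0.3   0.74 -0.73] p [ 0.397  -0.2719  0.1158] phi -19.3 psi 11.2 gap 0.0395 ff 61.2 F [-0.5 -0.1 -2.6]
top above tcp [(-0.02, 0.0362), (-0.01, 0.0365), (0.0, 0.0368), (0.01, 0.0369), (0.02, 0.0371), (0.03, 0.0367), (0.04, 0.039), (0.05, 0.038), (0.06, 0.0377), (0.07, 0.0278)] blunt v 0.0749
shift [2.19, 0.15, 9.05] turn [-0.004, -0.015, 0.005] rows 2.2
```

jog_arm(motion=[[[0.5,0,2.6],[0,-0.01,0],1],[[1,0.1,5],[0,-0.015,0],1],[[1.6,0.1,7],[0,-0.015,0],1],[[2.2,0.1,9],[0,-0.015,0],1],[[2.2,0.1,9],[0,-0.015,0],1],[[2.2,0.1,9],[0,-0.015,0],1]])

```text
time: 27.82
tcp_pos: [0.4022, -0.2815, 0.0282]
tool_rot: [1.811, 2.203, -0.327]
force: [-0.4, -0.4, -1.7]
finger_gap: 0.0391
finger_force: 61.3
```

```bash
python3 - <<'E'
from h import *
st();goto(slotpt(0,.026,.008),-20,10.9)
E
```

```text
t 27.8 q [-0.74  0.5   1.91 -0.46  0.48 -0.55] p [ 0.4022 -0.2815  0.0282] phi -20.3 psi 11.1 gap 0.0391 ff 61.3 F [-0.4 -0.4 -1.7]
shift [0.87, -0.14, 1.83] turn [-0.001, 0.004, 0.005] rows 0.5
```

jog_arm(motion=[[[0.4,-0.1,0.8],[0,0,0],1],[[0.8,-0.1,1.7],[0,0.005,0],1],[[0.8,-0.1,1.7],[0,0.005,0],1],[[0.8,-0.1,1.7],[0,0.005,0],1]])

```text
time: 28.15
tcp_pos: [0.4012, -0.2804, 0.0098]
tool_rot: [1.812, 2.205, -0.323]
force: [1.0, -0.2, -1.6]
finger_gap: 0.0391
finger_force: 61.3
```

```bash
python3 - <<'E'
from h import *
st();goto(slotpt(0,.026,.008),-20,10.9)
E
```

```text
t 28.1 q [-0.74  0.54  1.93 -0.51  0.43 -0.5 ] p [ 0.4012 -0.2804  0.0098] phi -20.1 psi 11.2 gap 0.0391 ff 61.3 F [ 1.  -0.2 -1.6]
shift [0.11, -0.07, 0.15] turn [0.0, 0.002, 0.005] rows 0.0
```

jog_arm(motion=[[[0.1,-0.1,0.1],[0,0,0],1],[[0.1,-0.1,0.1],[0,0,0],0.4],[[0.1,-0.1,0.1],[0,0,0],0.4],[[0.1,-0.1,-0.2],[0,0,0],0.4],[[0,0,-2],[0,0,0],0.4],[[0,0,-6],[0,0,0],0.4],[[0,0,-10],[0,0,0],0.2],[[0,0,-14],[0,0,0],0],[[0,0,-18],[0,0,0],0],[[0,0,-21],[0,0,0],0]])

```text
time: 28.98
tcp_pos: [0.3872, -0.2082, 0.2099]
tool_rot: [1.809, 2.203, -0.321]
force: [0.4, -0.9, -0.1]
finger_gap: 0.0856
finger_force: 0.0
```

```bash
python3 - <<'E'
from h import *
st();grab("wrist","w15");grab("top","t15")
c,im,d=load("w15");P=cloud(c,d)
a=np.radians(AY);ex=np.array([np.cos(a),np.sin(a)]);ey=np.array([-ex[1],ex[0]])
q=P.reshape(-1,3);u=(q[:,:2]-C)@ex;v=(q[:,:2]-C)@ey;z=q[:,2]
for i in range(4):
    k=(abs(u-(-.099+.066*i))<.028)&(abs(v)<.104)&(z>.038);t=(abs(u-(-.099+.066*i))<.003)
    print(i,"u",np.median(u[k]).round(4),"v",np.percentile(v[k],[1,99]).round(3),[np.median(z[t&(abs(v-w)<.006)]).round(4) for w in(0,.02,.05,.08)])
E
```

```text
t 29.0 q [-0.62  0.13  1.77 -0.28  1.   -0.69] p [ 0.3872 -0.2082  0.2099] phi -20.2 psi 11.2 gap 0.0856 ff 0.0 F [ 0.4 -0.9 -0.1]
0 u -0.1001 v [-0.023  0.101] [np.float64(0.0439), np.float64(0.0443), np.float64(0.0442), np.float64(0.0449)]
1 u -0.0357 v [-0.024  0.103] [np.float64(0.0438), np.float64(0.0443), np.float64(0.0442), np.float64(0.0444)]
2 u 0.0297 v [-0.025  0.1  ] [np.float64(0.0438), np.float64(0.0441), np.float64(0.0441), np.float64(0.0449)]
3 u 0.0945 v [-0.019  0.099] [np.float64(0.0439), np.float64(0.044), np.float64(0.0443), np.float64(0.0441)]
```

View pics/w15.png

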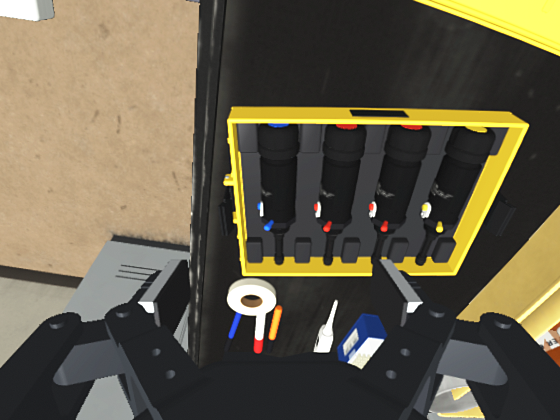

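View pics/t15.png

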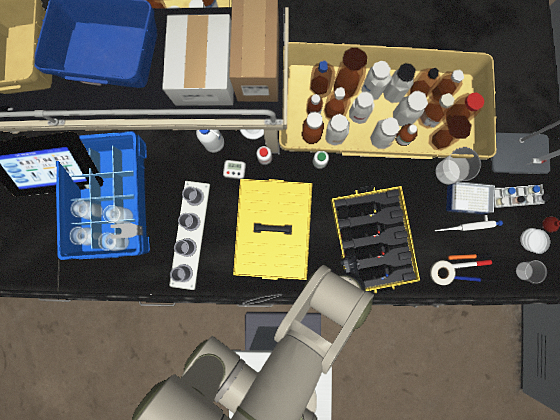

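All four probes lie in their slots (tops at z = 0.044), and the sleeves at rows 195–270 of the top view are empty. The lid is still at ~(272,230). Next I hover over the lid to measure it.

```bash
python3 - <<'E'
from h import *
goto([.54,.05,.32],-20,-3)
for t in("w4","w6","w9","w15"): 
    try: casefit(t)
    except Exception as e: print(t,e)
E
```

```text
shift [17.25, 19.98, -17.92] turn [0.091, 0.007, 0.232] rows 7.7
n 3275 z 0.03444346441638402
case [ 0.5025 -0.2869] yaw 10.85 wid v 0.2151 u 0.2899 slopes [-0.0002, 0.0002, -0.0013, -0.0016]
n 3918 z 0.03418014671815314
case [ 0.5023 -0.2864] yaw 10.86 wid v 0.2155 u 0.2899 slopes [0.0016, -0.0016, 0.0025, 0.0013]
n 3969 z 0.034142710922492436
case [ 0.5021 -0.2865] yaw 10.77 wid v 0.2155 u 0.2901 slopes [0.0014, -0.0014, -0.0019, 0.0015]
n 3170 z 0.03351927694023782
case [ 0.502  -0.2865] yaw 10.91 wid v 0.2159 u 0.2889 slopes [-0.003, 0.003, 0.0013, 0.0016]
```

jog_arm(motion=[[[2.2,2.5,-2.3],[0.01,0,0.03],0],[[4.4,5,-4.6],[0.02,0,0.06],0],[[6.6,7.5,-6.9],[0.03,0,0.09],0],[[8.8,10,-9.2],[0.05,0,0.12],0],[[11,12.5,-11.5],[0.06,0,0.15],0],[[13.2,15,-13.8],[0.07,0,0.18],0],[[15.3,17.5,-16],[0.08,0,0.21],0],[[17.2,20,-17.9],[0.09,0.01,0.23],0],[[17.2,20,-17.9],[0.09,0.01,0.23],0],[[17.2,20,-17.9],[0.09,0.01,0.23],0]])

```text
time: 29.92
tcp_pos: [0.5412, 0.0492, 0.314]
tool_rot: [2.091, 1.994, -0.37]
force: [-0.0, -1.3, 0.1]
finger_gap: 0.0856
finger_force: 0.0
```

```bash
cat >> h.py <<'E'
def lidfit(tag):
    c,im,d=load(tag);P=cloud(c,d);X,Y,Z=P[...,0],P[...,1],P[...,2]
    m=(Z>.028)&(Z<.042)&(X>.3)&(X<.72)&(Y<.2)&(Y>-.14)&yellow(im);q=P[m];print("n",m.sum(),rect(q),"z",np.median(q[:,2]))
    m=((Z>.058)&(Z<.075)&(X>.4)&(X<.65)&(Y<.14)&(Y>-.1)&(im.max(2)<90));k,l,s,_=cv2.connectedComponentsWithStats(m.astype(np.uint8));i=1+np.argmax(s[1:,4]);h=P[l==i];print("handle",len(h),rect(h),np.median(h[:,2]))
E
python3 - <<'E'
from h import *
st();grab("wrist","w16");lidfit("w16")
E
```

```text
t 29.9 q [ 0.03  0.37  1.12 -0.34  1.68  0.05] p [0.5412 0.0492 0.314 ] phi -19.6 psi -2.8 gap 0.0856 ff 0.0 F [-0.  -1.3  0.1]
n 37795 (array([531.5,  29. ]), array([221. , 296.6]), 87.06) z 0.036067045676465126
handle 1367 (array([531.1,  30.6]), array([105.9,  19.5]), 86.63) 0.06758713780268488
```

View pics/w16.png

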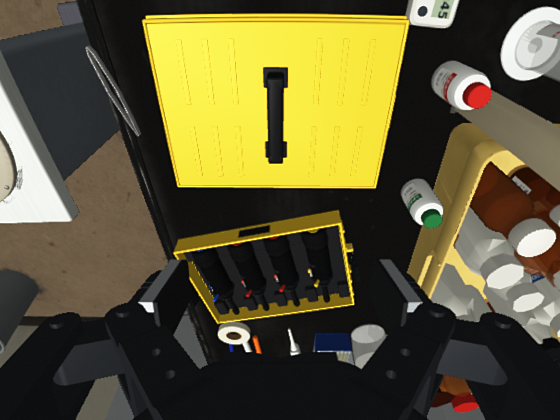

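The wrist view shows the lid square at (275,100) with its handle from (275,75) to (277,160). The four probes are visible in the case below it.

```bash
python3 - <<'E'
from h import *
goto([.5313,.0295,.14],0,-2.95)
E
```

```text
shift [4.02, -0.64, 17.04] turn [-0.01, 0.342, 0.003] rows 4.2
```

jog_arm(motion=[[[0.8,-0.1,3.4],[0,0.07,0],0],[[1.6,-0.2,6.8],[0,0.14,0],0],[[2.4,-0.4,10.2],[0,0.21,0],0],[[3.2,-0.5,13.6],[-0.01,0.28,0],0],[[4,-0.6,17],[-0.01,0.34,0],0],[[4,-0.6,17],[-0.01,0.34,0],0],[[4,-0.6,17],[-0.01,0.34,0],0.4]])

```text
time: 30.55
tcp_pos: [0.531, 0.0279, 0.1411]
tool_rot: [2.279, 2.162, -0.005]
force: [0.7, -0.1, 0.8]
finger_gap: 0.0756
finger_force: 0.0
```

```bash
python3 - <<'E'
from h import *
st();goto([.5313,.0295,.044],0,-2.95);grab("wrist","w17");lidfit("w17")
E
```

```text
t 30.6 q [-0.17  0.43  1.49 -0.    1.22 -0.12] p [0.531  0.0279 0.1411] phi -0.2 psi -3.0 gap 0.0756 ff 0.0 F [ 0.7 -0.1  0.8]
shift [0.19, 0.04, 9.71] turn [-0.002, 0.003, -0.001] rows 2.3
n 77918 (array([531.7,  29.1]), array([219.9, 296.8]), 87.11) z 0.036100486508367446
handle 3610 (array([531.5,  29.8]), array([106.6,  20. ]), 86.82) 0.06772653451965502
```

jog_arm(motion=[[[0.2,0,3],[0,0,0],0.4],[[0.2,0,6],[0,0,0],0.4],[[0.2,0,8],[0,0,0],0.4],[[0.2,0,9.7],[0,0,0],0.4],[[0.2,0,9.7],[0,0,0],0.4],[[0.2,0,9.7],[0,0,0],0.4]])

```text
time: 31.1
tcp_pos: [0.5333, 0.0315, 0.0462]
tool_rot: [2.272, 2.163, 0.001]
force: [0.3, 0.1, -0.0]
finger_gap: 0.0512
finger_force: 0.0
```

```bash
python3 - <<'E'
from h import *
st();goto([.5315,.0295,.044],0,-2.95)
E
```

```text
t 31.1 q [-0.16  0.56  1.6  -0.    0.98 -0.11] p [0.5333 0.0315 0.0462] phi -0.3 psi -2.8 gap 0.0512 ff 0.0 F [ 0.3  0.1 -0. ]
shift [-0.21, -0.17, 0.22] turn [0.004, 0.003, 0.003] rows 0.1
```

jog_arm(motion=[[[-0.2,-0.2,0.2],[0,0,0],0.4],[[-0.2,-0.2,0.2],[0,0,0],0.4],[[-0.2,-0.2,0.2],[0,0,0],1],[[-0.2,-0.2,0.2],[0,0,0],1],[[-0.2,-0.2,0.2],[0,0,0],1],[[-0.2,-0.2,0.2],[0,0,0],1],[[-0.2,-0.2,0.2],[0,0,0],1]])

```text
time: 31.68
tcp_pos: [0.5307, 0.0292, 0.0436]
tool_rot: [2.274, 2.163, 0.001]
force: [-0.5, -0.6, 6.5]
finger_gap: 0.019
finger_force: 58.6
```

```bash
python3 - <<'E'
from h import *
st();grab("wrist","w18");lidfit("w18")
E
```

```text
t 31.7 q [-0.17  0.56  1.61 -0.    0.97 -0.12] p [0.5307 0.0292 0.0436] phi -0.2 psi -2.9 gap 0.019 ff 58.6 F [-0.5 -0.6  6.5]
n 143262 (array([530.5,  31.6]), array([215.6, 297.2]), 87.33) z 0.03605664491576237
handle 9686 (array([531.1,  36.7]), array([92.5, 44.2]), 70.7) 0.06764131987938685
```

jog_arm(motion=[[[0,0,-1],[0,0,0],1],[[0,0,-3],[0,0,0],1],[[0,0,-5],[0,0,0],1],[[0,0,-7],[0,0,0],1],[[0,0,-9],[0,0,0],1],[[0,0,-11],[0,0,0],1],[[0,0,-13],[0,0,0],1],[[0,0,-13.5],[0,0,0],1],[[0,0,-13.5],[0,0,0],1]])

```text
time: 32.48
tcp_pos: [0.5303, 0.0295, 0.1789]
tool_rot: [2.273, 2.162, 0.002]
force: [0.7, 0.2, -3.9]
finger_gap: 0.0192
finger_force: 59.5
```

```bash
python3 - <<'E'
from h import *
st();goto([.5022,-.2866,.175],0,10.85);grab("wrist","w19");c,im,d=load("w19");P=cloud(c,d);m=yellow(im)&(P[...,2]>.1);q=P[m];print(rect(q),np.percentile(q[:,2],[5,50,95]))
k=(q[:,2]>.15)
o=observe();A=np.c_[q[k][:,:2]-o["tcp_pos"][:2],np.ones(k.sum())];print(np.linalg.lstsq(A,q[k][:,2],rcond=None)[0])
E
```

```text
t 32.5 q [-0.17  0.39  1.44 -0.    1.3  -0.12] p [0.5303 0.0295 0.1789] phi -0.3 psi -2.9 gap 0.0192 ff 59.5 F [ 0.7  0.2 -3.9]
shift [-31.71, -1.23, 0.45] turn [0.004, 0.003, -0.239] rows 7.6
(array([530.5,  31.8]), array([215.3, 296.6]), 86.89) [0.17023825 0.171356   0.17264723]
[ 0.00028647 -0.00283459  0.17163895]
```

jog_arm(motion=[[[-3.2,-0.1,0],[0,0,-0.02],1],[[-7,-0.3,0],[0,0,-0.05],1],[[-11,-0.4,0],[0,0,-0.08],1],[[-15,-0.6,0],[0,0,-0.11],1],[[-19,-0.8,0.1],[0,0,-0.14],1],[[-23,-0.9,0.2],[0,0,-0.17],1],[[-27,-1,0.3],[0,0,-0.2],1],[[-30,-1.2,0.4],[0,0,-0.23],1],[[-31.7,-1.2,0.4],[0.005,0.005,-0.24],1],[[-31.7,-1.2,0.4],[0.005,0.005,-0.24],1]])

```text
time: 33.37
tcp_pos: [0.5011, -0.2899, 0.1719]
tool_rot: [-2.0, -2.413, 0.001]
force: [0.2, -0.2, -2.8]
finger_gap: 0.0187
finger_force: 59.4
```

jog_arm(motion=[[[0,0,0],[0,0,0],1],[[0,0,0],[0,0,0],1]])

```text
time: 33.53
tcp_pos: [0.5019, -0.2855, 0.173]
tool_rot: [-1.996, -2.417, -0.0]
force: [1.0, -0.4, -3.5]
finger_gap: 0.0189
finger_force: 59.4
```

```bash
python3 - <<'E'
from h import *
st();goto([.5022,-.2866,.105],0,10.85);grab("wrist","w20");c,im,d=load("w20");P=cloud(c,d);m=yellow(im)&(P[...,2]>.1)&(P[...,2]<.2);q=P[m];print(rect(q),np.percentile(q[:,2],[5,50,95]))
E
```

```text
t 33.5 q [-0.72  0.48  1.31 -0.    1.36 -0.91] p [ 0.5019 -0.2855  0.173 ] phi 0.4 psi 10.9 gap 0.0189 ff 59.4 F [ 1.  -0.4 -3.5]
shift [-0.15, 0.04, 6.8] turn [-0.004, -0.006, 0.001] rows 1.6
(array([ 501.4, -282.9]), array([297.7, 214.7]), 10.77) [0.16399175 0.16578522 0.16747736]
```

jog_arm(motion=[[[-0.1,0,2.5],[0,-0.005,0],1],[[-0.1,0,5],[0,-0.005,0],1],[[-0.1,0,6.8],[0,-0.005,0],1],[[-0.1,0,8],[0,-0.005,0],1],[[-0.1,0,8],[0,-0.005,0],1],[[-0.1,0,8],[0,-0.005,0],1],[[-0.1,0,8],[0,-0.005,0],1]])

```text
time: 34.17
tcp_pos: [0.5027, -0.287, 0.0952]
tool_rot: [1.999, 2.422, -0.005]
force: [0.1, -0.8, -2.9]
finger_gap: 0.0189
finger_force: 59.4
```

```bash
python3 - <<'E'
from h import *
st();goto([.5022,-.2866,.08],0,10.85)
E
```

```text
t 34.2 q [-0.72  0.56  1.42 -0.    1.17 -0.91] p [ 0.5027 -0.287   0.0952] phi -0.2 psi 10.9 gap 0.0189 ff 59.4 F [ 0.1 -0.8 -2.9]
shift [0.05, -0.03, 1.52] turn [-0.002, 0.003, 0.001] rows 0.4
```

jog_arm(motion=[[[0,0,0.5],[0,0,0],1],[[0,0,1],[0,0,0],1],[[0,0,1.5],[0,0,0],1],[[0,0,1.8],[0,0,0],1],[[0,0,1.8],[0,0,0],1],[[0,0,1.8],[0,0,0],1]])

```text
time: 34.67
tcp_pos: [0.5019, -0.2873, 0.076]
tool_rot: [-2.0, -2.421, 0.005]
force: [0.2, 0.1, -3.8]
finger_gap: 0.0188
finger_force: 59.4
```

```bash
python3 - <<'E'
from h import *
st();goto([.5022,-.2866,.0633],0,10.85)
E
```

```text
t 34.7 q [-0.72  0.58  1.44 -0.    1.12 -0.91] p [ 0.5019 -0.2873  0.076 ] phi -0.2 psi 10.9 gap 0.0188 ff 59.4 F [ 0.2  0.1 -3.8]
shift [0.06, 0.04, 1.27] turn [-0.003, 0.001, 0.001] rows 0.3
```

jog_arm(motion=[[[0,0,0.2],[0,0,0],1],[[0,0,0.4],[0,0,0],1],[[0,0,0.6],[0,0,0],1],[[0,0,0.6],[0,0,0],1],[[0,0,0.6],[0,0,0],1]])

```text
time: 35.08
tcp_pos: [0.5026, -0.2879, 0.0712]
tool_rot: [1.999, 2.421, -0.005]
force: [0.1, -0.3, 6.0]
finger_gap: 0.0187
finger_force: 60.6
```

```bash
python3 - <<'E'
from h import *
st();goto([.5022,-.2866,.0633],0,10.85)
E
```

```text
t 35.1 q [-0.72  0.59  1.44 -0.    1.11 -0.91] p [ 0.5026 -0.2879  0.0712] phi -0.2 psi 10.9 gap 0.0187 ff 60.6 F [ 0.1 -0.3  6. ]
shift [0.14, -0.02, 0.79] turn [-0.001, 0.004, 0.001] rows 0.2
```

jog_arm(motion=[[[0.1,0,0.2],[0,0,0],1],[[0.1,0,0.4],[0,0,0],1],[[0.1,0,0.6],[0,0,0],1],[[0.1,0,0.6],[0,0,0],1]])

```text
time: 35.42
tcp_pos: [0.5016, -0.2865, 0.0638]
tool_rot: [-2.0, -2.421, 0.006]
force: [0.4, -1.9, -7.1]
finger_gap: 0.019
finger_force: 60.0
```

```bash
python3 - <<'E'
from h import *
st();goto([.5022,-.2866,.0633],0,10.85)
E
```

```text
t 35.4 q [-0.72  0.6   1.45 -0.    1.09 -0.91] p [ 0.5016 -0.2865  0.0638] phi -0.2 psi 10.9 gap 0.019 ff 60.0 F [ 0.4 -1.9 -7.1]
shift [-0.02, 0.06, 0.05] turn [-0.003, 0.002, 0.0] rows 0.0
```

jog_arm(motion=[[[0,0,0.15],[0,0,0],1],[[0,0,0.3],[0,0,0],1],[[0,0,0.3],[0,0,0],1],[[0,0,0.3],[0,0,0],1]])

```text
time: 35.75
tcp_pos: [0.5016, -0.2865, 0.0637]
tool_rot: [2.0, 2.422, -0.006]
force: [-8.7, 2.7, 21.2]
finger_gap: 0.0188
finger_force: 63.8
```

```bash
python3 - <<'E'
from h import *
st()
E
```

```text
t 35.8 q [-0.72  0.6   1.45 -0.    1.09 -0.91] p [ 0.5016 -0.2865  0.0637] phi -0.2 psi 10.9 gap 0.0188 ff 63.8 F [-8.7  2.7 21.2]
```

jog_arm(motion=[[[0,0,-0.2],[0,0,0],1],[[0,0,-0.2],[0,0,0],0.4],[[0,0,-0.2],[0,0,0],0.4],[[0,0,-0.2],[0,0,0],0.4],[[0,0,-2],[0,0,0],0.4],[[0,0,-5],[0,0,0],0.4],[[0,0,-9],[0,0,0],0.4],[[0,0,-13],[0,0,0],0.4],[[0,0,-17],[0,0,0],0.4],[[0,0,-19],[0,0,0],0.4]])

```text
time: 36.58
tcp_pos: [0.5031, -0.2864, 0.2562]
tool_rot: [1.997, 2.418, -0.005]
force: [0.5, 0.2, 1.0]
finger_gap: 0.0514
finger_force: 0.0
```

jog_arm(motion=[[[4,0,0],[0,0,0],0.4],[[8,0,0],[0,0,0],0.4],[[12,0,0],[0,0,0],0.4],[[15,0,0],[0,-0.1,0],0.4],[[15,0,0],[0,-0.2,0],0.4],[[15,0,0],[0,-0.3,0],0.4],[[15,0,0],[0,-0.3,0],0.4],[[15,0,0],[0,-0.3,0],0.4]])

```text
time: 37.25
tcp_pos: [0.474, -0.1377, 0.2509]
tool_rot: [1.844, 2.238, -0.282]
force: [-0.1, -0.9, -0.0]
finger_gap: 0.0513
finger_force: 0.0
```

```bash
python3 - <<'E'
from h import *
st();c,im,d=grab("wrist","w21");P=cloud(c,d);X,Y,Z=P[...,0],P[...,1],P[...,2]
m=yellow(im)&(Z>.045)&(Z<.075)&(Y<-.12)&(X>.3)&(X<.7)&(Y>-.48);q=P[m];print(rect(q),np.percentile(q[:,2],[5,50,95]))
A=np.c_[q[:,:2]-C,np.ones(len(q))];print(np.linalg.lstsq(A,q[:,2],rcond=None)[0].round(4))
c,im,d=grab("scene","s21")
E
```

```text
t 37.2 q [-0.39  0.22  1.5  -0.26  1.26 -0.52] p [ 0.474  -0.1377  0.2509] phi -17.1 psi 11.0 gap 0.0513 ff 0.0 F [-0.1 -0.9 -0. ]
(array([ 501.3, -285.5]), array([296.3, 220.2]), 10.89) [0.05451758 0.05612567 0.05743606]
[ 0.001  -0.0054  0.0561]
```

View pics/w21.png

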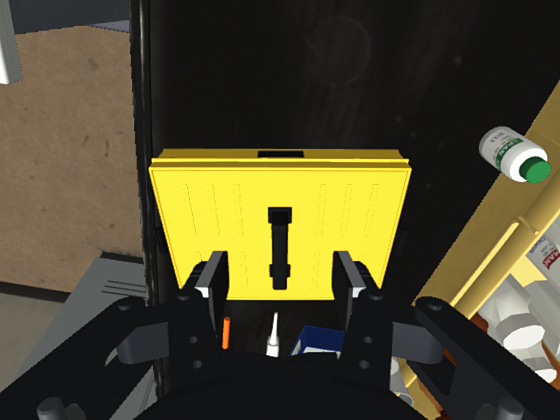

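View pics/s21.png

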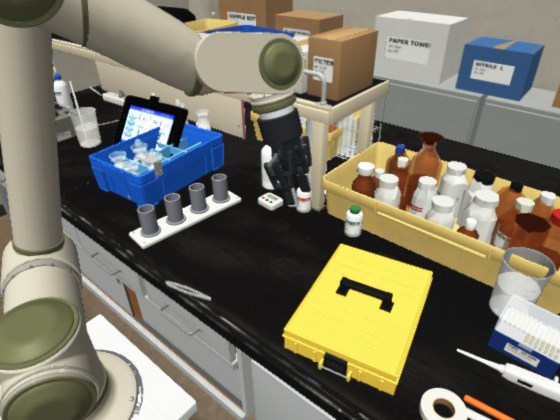

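The lid sits flat on the case with its top at 56 mm, so its origin is 20 mm above the case's, which is home. In the scene view the front catch is over the tab at (333,362), and the timer and bottles are undisturbed.

```bash
python3 -c "
from h import *
print(hand_in())"
```

```text
the job is handed in; nothing more can be done
None
```

All four probes lie in their own slots, the lid is pressed home flat at its 20 mm seating height, the timer and bottles weren't touched, and the job is handed in at about 37 s; I saw the front catch over its tab and take the back catch as closed from the lid lying level.

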